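# Put the mixed-up jar lids back on their own jars

## Robot

A 6-joint arm with a two-finger parallel gripper is mounted at the origin on the work surface. World frame = base frame: x ahead of the robot, y to its left, z up, the work surface at z = 0. Lengths are in m, angles in degrees, forces in N, time in s.
With the tool pointing down it reaches from about 0.3 to 0.75 m from the base axis. Payload 8.5 kg.
Tool frame: the origin (TCP) lies midway between the tips of the shut fingers; the grasp point (between the pads) lies 19 mm behind it (env.pinch_z is the z of the grasp point in the tool frame, in m); z points along the fingers, y is the line along which they close (so a half turn about z gives the same grasp; the last joint's range is limited). The gripper opens to 85 mm and grips with 20 to 120 N. Pads are 22 mm wide; open, the fingers measure 114 mm over their backs; the gripper's body (76 mm by 85 mm) begins 54 mm behind the grasp point. The pads swing forward as they close: fully open they stand 13 mm farther back than shut.
Start: joints at [-75.705, 21.807, 74.336, -0, 83.858, -12.336], TCP at [0.247, -0.492, 0.205] pointing down, gripper open.
Joint ranges: [-178.18, 178.18], [-50.72, 133.34], [12.68, 142.11], [-81.47, 261.47], [9.98, 163.14], [-165.26, 165.26]. Speed limits (degrees/s): [136.94, 136.94, 180, 180, 180, 180].

## Interface

Orientations are given as a 3x3 rotation matrix whose columns are the frame's x, y, z axes.
In Python, from rig import env gives the robot as it stands.
- The arm moves only by the tool arm_command, never from a script. Its argument "deltas" is a list of rows, each an object of numbers: "rx", "ry", "rz": the turn, a rotation vector about the tool's x, y, z in rad; "dx", "dy", "dz": the shift along the tool's x, y, z in m; "fingers": the finger opening in m, from 0 to 0.0854. In form: [{"rx": .., "ry": .., "rz": .., "dx": .., "dy": .., "dz": .., "fingers": ..}, ...]. A call has 1 to 12 rows; each row shifts and turns the commanded pose from where the row before left it, along the tool's axes as they then stand; what a row does not reach is not made up. A row lasts 1/10 s, in which the tool goes at most 50 mm and 8.59 degrees, less where a joint would pass 70% of its speed; a pose out of reach is approached as far as the arm can. A call is refused whole if a number of a shift passes 0.05 or a number of a turn 0.15, either way. A call with a gripper value outside its range is refused whole. The fingers move at their own pace and stop on an object; "squeeze" is the grip in N (left out, the last holds). Time passes only in rows, so rows that do not move let the fingers close. It gives the time, the measured TCP pose, the force, the opening and the grip force at its end, in the units of the state.
- env.observe(): the state, without advancing time (a new reading comes with each control period).
- env.get_image(name): name is "scene" or "top" or "wrist"; returns a dict with "color" (400x640x3 uint8, blue, green, red), "camera_matrix" (3x3 intrinsics, pixels), "eye" and "orientation" of the camera in the world. Camera axes: x right, y up, looking along -z (the intrinsics and any distortion apply to the point x, -y, -z); pixel columns grow to the right and rows downward; lengths in m; the calibration is good to about 2 mm. A picture is of the moment at which its call begins. There is no depth.
- env.close_job(): hands the job in; it is judged then, once.
Trained networks look in a picture, given as the dict that the camera call returned (one of the last four; its "shot" number tells which), for a name from the list of things; names that differ only in an ending like _2 or _b are one class to them, and where a whole thing is asked for, a point or a joint stands for the part that bears it (a point fixed in the world has none). Each returns a list of dicts, best first, with "p" (0 to 1); they miss things now and then, are a little off and sometimes report something else, mostly with a low value. They report only what shows in the picture. A call takes as long as a camera call.
- env.look_for(query, picture): "box" ([left, top, right, bottom] in pixels, round what is visible of it).
- env.tip_of(query, picture): "location" ([column, row] in pixels: a listed point, or the origin of a listed thing).
The state is a dict: "time_s": time; "q": joint angles; "qvel": joint speeds; "joint_efforts": joint torques, N m; "position": TCP position; "tool_rot": TCP orientation; "ft_force": force on the tool from outside, world axes, zero at the start; "wrist_torque": the same for the moment, N m; "grip_width": finger opening in m; "gripper_force": force on a finger pad.
Only numpy, scipy, OpenCV 4.12 (cv2) and the standard library are available. Lean on these libraries where they do the work, as an engineer would, in place of code of your own. Each camera call takes 0.05 s, during which the arm holds its last target. There are 200 camera calls.

## Task

The lids of the three glazed jars are on the wrong jars: put each lid on the jar of its own colour, fully seated, setting one lid aside in the empty cork-bottomed glass dish on the way. The lids are stoneware, so set them down without dropping them. Leave the jars and the dish standing where they are, and do not disturb the carousel, the toothpick holder or the compact mirror.

Things in the scene. Friction and masses are not known exactly. Their poses are not given: they have to be found in the camera images.
- lid_yellow: Round yellow-glazed stoneware lid, the yellow jar's own; loose, about 90 g. Origin: centre of the flange's underside, which rests on a jar's rim; z up. Flange 73 mm diameter, 6 mm thick. Upright round knob, 24 mm diameter, from 6 to 33 mm above the origin: grasp it there, any yaw. Below, a plug 52 mm diameter (foot chamfered to 44) reaches 9 mm below the origin. Starts on a jar of another colour.
- lid_green: Round green-glazed stoneware lid, the green jar's own; loose, about 90 g. Origin: centre of the flange's underside, which rests on a jar's rim; z up. Flange 73 mm diameter, 6 mm thick. Upright round knob, 24 mm diameter, from 6 to 33 mm above the origin: grasp it there, any yaw. Below, a plug 52 mm diameter (foot chamfered to 44) reaches 9 mm below the origin. Starts on a jar of another colour.
- lid_red: Round red-glazed stoneware lid, the red jar's own; loose, about 90 g. Origin: centre of the flange's underside, which rests on a jar's rim; z up. Flange 73 mm diameter, 6 mm thick. Upright round knob, 24 mm diameter, from 6 to 33 mm above the origin: grasp it there, any yaw. Below, a plug 52 mm diameter (foot chamfered to 44) reaches 9 mm below the origin. Starts on a jar of another colour.
- jar_yellow: Round yellow-glazed stoneware jar, open-topped, empty, loose, about 380 g; belly 92 mm diameter (its colour shows round a lid from above), 80 mm high. Origin: centre of its underside, z up. Flat rim 71 mm outside, 63 mm inside diameter: a lid's plug drops in with 5 mm play all round; a seated lid's origin is 80 mm above the jar's origin.
- jar_green: Round green-glazed stoneware jar, open-topped, empty, loose, about 380 g; belly 92 mm diameter (its colour shows round a lid from above), 80 mm high. Origin: centre of its underside, z up. Flat rim 71 mm outside, 63 mm inside diameter: a lid's plug drops in with 5 mm play all round; a seated lid's origin is 80 mm above the jar's origin.
- jar_red: Round red-glazed stoneware jar, open-topped, empty, loose, about 380 g; belly 92 mm diameter (its colour shows round a lid from above), 80 mm high. Origin: centre of its underside, z up. Flat rim 71 mm outside, 63 mm inside diameter: a lid's plug drops in with 5 mm play all round; a seated lid's origin is 80 mm above the jar's origin.
- dish: Round clear-glass dish on a cork bottom, empty, loose, 420 g: 120 mm outside, 111 mm inside diameter at the floor, 21 mm high. Origin: centre of its underside, z up; inner floor 8 mm above it. A lid set down in it stands on its plug with its origin 17 mm above the dish's origin, the flange inside the wall.
- carousel: Bystander right of the work: round frosted-plastic cosmetics carousel that turns on a fixed base. 180 mm diameter; above the dresser its wall reaches 82 mm, the middle post's ball 156 mm, the tortoiseshell comb standing in it 135 mm. Origin: on its upright axis, 12 mm above the dresser; x and y turn with the drum.
- toothpick_holder: Bystander: small empty blue ceramic toothpick cup, 42 mm diameter, 55 mm high, loose, 100 g, upright, left of the nearer jars. Origin: centre of its underside, z up.
- compact_mirror: Bystander left of the work: round stainless compact lying open, loose, 140 g; base 76 mm diameter, 9 mm thick; mirror leaf stands up at its +x edge to about 85 mm. Origin: centre of the base's underside, -x is the latch side, z up.

How it is judged:
By the outcome, as a careful person would: the job done as asked, in the order asked, and still so for the second after the job is handed in, with the robot touching nothing.
It also fails if it takes over 86 s, if anything falls off the work surface, if the arm or the gripper's body presses on something with over 40 N, if the wrist force passes 120 N, or if a joint passes its speed limit or range.

## Working session

There is one attempt and no reset: what is moved stays moved. The work goes in short steps, Python scripts to look and compute and a tool call to move; the robot and the scene stay as the last step left them, time stands still between calls to the robot, and variables do not carry over. Pictures are saved under pics/ and viewed, at most 14 in all, crops included, and the job is handed in when it is done.

Besides the shell and the picture viewer there is one more tool, called in YAML: its name, and indented under it one key for each argument. arm_command: Moves the arm, as the interface text tells. Its arguments: {"type":"object","properties":{"deltas":{"type":"array"},"squeeze":{"type":"number"}},"required":["deltas"]}

```bash
mkdir -p pics; ls
cat > h.py <<'E'
import numpy as np, cv2
from rig import env
def ray(im,px):
    K=np.array(im["camera_matrix"]);d=np.linalg.inv(K)@[px[0],px[1],1]
    R=np.array(im["orientation"]);return np.array(im["eye"]),R@np.array([d[0],-d[1],-d[2]])
def at(im,px,z):
    e,d=ray(im,px);return e+d*(z-e[2])/d[2]
def proj(im,p):
    c=np.array(im["orientation"]).T@(np.array(p)-im["eye"]);c=np.array(im["camera_matrix"])@[c[0],-c[1],-c[2]];return c[:2]/c[2]
E
python3 - <<'E'
from h import *
np.set_printoptions(precision=4,suppress=True)
s=env.observe();print(s["position"],s["tool_rot"],s["ft_force"],env.pinch_z)
for n in("top","scene"):
    im=env.get_image(n);cv2.imwrite(f"pics/{n}0.png",im["color"]);print(n,im.keys(),im["eye"])
    for q,z in dict(lid_yellow=.08,lid_green=.08,lid_red=.08,jar_yellow=0,jar_green=0,jar_red=0,dish=0,carousel=.012,toothpick_holder=0,compact_mirror=0).items():
        for r in env.tip_of(q,im)[:2]: print(q,np.round(r["location"]),round(r["p"],2),at(im,r["location"],z)[:2])
E
```

```text
pics
[ 0.2464 -0.4913  0.2041] [[ 0.8939  0.4482 -0.0004]
 [ 0.4482 -0.8939  0.0014]
 [ 0.0003 -0.0014 -1.    ]] [-0.0672  0.9512 -0.4357] -0.0187
top dict_keys(['color', 'camera_matrix', 'eye', 'orientation', 'shot']) [0.3936 0.0076 1.3398]
lid_yellow [353. 171.] 0.84 [ 0.6321 -0.074 ]
lid_green [274. 169.] 0.59 [0.6357 0.1207]
lid_red [291. 240.] 0.92 [0.4598 0.0776]
jar_yellow [288. 235.] 0.77 [0.4784 0.0889]
jar_green [351. 173.] 0.53 [ 0.64   -0.0755]
jar_red [280. 177.] 0.8 [0.6309 0.1114]
dish [362. 237.] 0.76 [ 0.4735 -0.1009]
carousel [470. 213.] 0.68 [ 0.535 -0.381]
toothpick_holder [215. 256.] 0.79 [0.4228 0.2769]
compact_mirror [179. 209.] 0.95 [0.5456 0.3732]
scene dict_keys(['color', 'camera_matrix', 'eye', 'orientation', 'shot']) [1.2008 0.7283 1.0881]
lid_yellow [263. 211.] 0.7 [ 0.6346 -0.0823]
lid_green [316. 244.] 0.96 [0.6174 0.1139]
lid_red [345. 208.] 0.61 [0.4638 0.0793]
jar_yellow [347. 230.] 0.89 [0.4685 0.094 ]
jar_green [266. 234.] 0.57 [ 0.646  -0.0702]
jar_green [409. 302.] 0.4 [0.5411 0.3811]
jar_red [317. 263.] 0.93 [0.6172 0.1152]
dish [300. 199.] 0.88 [ 0.4714 -0.1027]
carousel [230. 167.] 0.84 [ 0.5401 -0.3746]
toothpick_holder [408. 260.] 0.85 [0.43  0.292]
compact_mirror [408. 302.] 0.74 [0.5431 0.3764]
```

Run:
```python
import cv2
a=cv2.imread("pics/top0.png")[130:300,150:520];b=cv2.imread("pics/scene0.png")
cv2.imwrite("pics/top0c.png",cv2.resize(a,None,fx=2.16,fy=2.16,interpolation=3))
```

```text
(no output)
```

View pics/top0c.png

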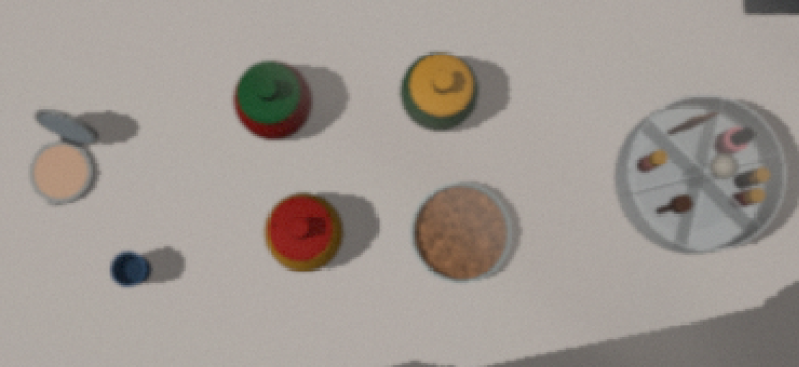

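View pics/scene0.png

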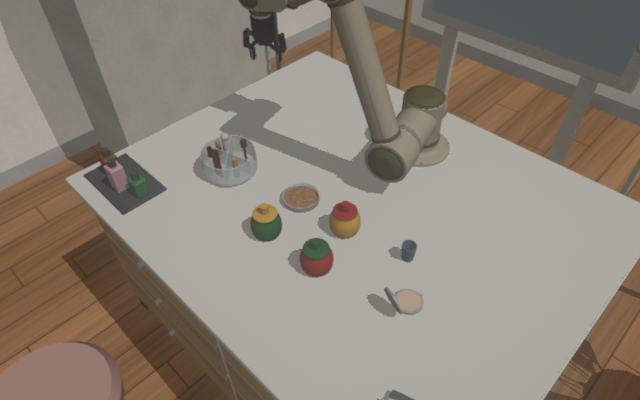

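Top crop: the green lid is on the red jar (272,100), the yellow lid on the green jar (440,92), the red lid on the yellow jar (304,232), and the empty dish is at (463,232). The scene view agrees. Next I refine the positions by fitting the flange and belly outlines.

```bash
cat >> h.py <<'E'
from scipy.optimize import least_squares
HUE=dict(yellow=(18,32),green=(60,95),red=(0,9))
def mask(im,col):
    h=cv2.cvtColor(im["color"],cv2.COLOR_BGR2HSV);lo,hi=HUE[col]
    m=(h[...,0]>=lo)&(h[...,0]<=hi)
    if col=="red": m|=h[...,0]>=172
    return (m&(h[...,1]>110)&(h[...,2]>25)).astype(np.uint8)
def cyl(c,r,z):
    a=np.linspace(0,2*np.pi,48,endpoint=False);return np.c_[c[0]+r*np.cos(a),c[1]+r*np.sin(a),np.full(48,z)]
def hull_centre(im,parts,c):
    p=np.array([proj(im,q) for r,z in parts for q in cyl(c,r,z)],np.float32)
    m=cv2.moments(cv2.convexHull(p));return np.array([m["m10"]/m["m00"],m["m01"]/m["m00"]]),m["m00"]
def fit(im,m,parts,c0,S=4):
    "xy whose silhouette hull centroid matches the mask blob near c0"
    u=hull_centre(im,parts,c0)[0]
    n,l,st,ce=cv2.connectedComponentsWithStats(cv2.morphologyEx(m,cv2.MORPH_OPEN,np.ones((2,2))))
    k=1+np.argmin([np.hypot(*(ce[i]-u)) if st[i,4]>60 else 1e9 for i in range(1,n)])
    cs,_=cv2.findContours((l==k).astype(np.uint8),cv2.RETR_EXTERNAL,cv2.CHAIN_APPROX_NONE)
    ys,xs=np.where(l==k);h=cv2.convexHull(np.concatenate(cs));f=np.zeros(m.shape,np.uint8);cv2.fillConvexPoly(f,h,1)
    mm=cv2.moments(f,True);t=np.array([mm["m10"],mm["m01"]])/mm["m00"]
    s=least_squares(lambda c:hull_centre(im,parts,c)[0]-t,c0)
    return s.x,mm["m00"],hull_centre(im,parts,s.x)[1]
LID=lambda z:[(.0365,z),(.0365,z+.006),(.012,z+.033)]
JARLID=[(.046,.03),(.046,.05),(.03,.004),(.0365,.086),(.012,.113)]
E
python3 - <<'E'
from h import *
np.set_printoptions(precision=4,suppress=True)
C=dict(red=("yellow",[.462,.079]),yellow=("green",[.633,-.078]),green=("red",[.626,.117]))
for n in("top","scene"):
    im=env.get_image(n)
    for l,(j,c) in C.items():
        print(n,"lid",l,*fit(im,mask(im,l),LID(.08),c))
        m=mask(im,l)|mask(im,j);print("   jar",j,*fit(im,m,JARLID,c))
    for q in("dish",):
        b=env.look_for(q,im)[0]["box"];u=np.array([(b[0]+b[2])/2,(b[1]+b[3])/2]);print(q,b,at(im,u,.012))
E
```

```text
top lid red [0.4693 0.0804] 710.0 714.3975579051767
   jar yellow [0.4666 0.0779] 917.0 1077.777239274932
top lid yellow [ 0.633 -0.078] 693.0 690.5243748708162
   jar green [ 0.6409 -0.0808] 693.0 1061.1873310161754
top lid green [0.6169 0.124 ] 400.0 694.3951383396052
   jar red [0.6243 0.1279] 400.0 1066.808067503036
dish [338.1, 211.9, 388.6, 261.2] [ 0.4735 -0.1047  0.012 ]
scene lid red [0.4738 0.0924] 380.0 411.4570455022622
   jar yellow [0.4748 0.0943] 854.0 904.5990793721285
scene lid yellow [ 0.6384 -0.066 ] 373.0 413.0668272647308
   jar green [ 0.6197 -0.0925] 373.0 884.9833044527331Traceback (most recent call last):
  File "<stdin>", line 7, in <module>
  File "h.py", line 26, in fit
    k=1+np.argmin([np.hypot(*(ce[i]-u)) if st[i,4]>60 else 1e9 for i in range(1,n)])
        ~~~~~~~~~^^^^^^^^^^^^^^^^^^^^^^^^^^^^^^^^^^^^^^^^^^^^^^^^^^^^^^^^^^^^^^^^^^^
    return _wrapfunc(a, 'argmin', axis=axis, out=out, **kwds)
    return _wrapit(obj, method, *args, **kwds)
    result = getattr(arr, method)(*args, **kwds)
ValueError: attempt to get argmin of an empty sequence
```

arm_command:
  deltas:
    - {"dx":0.02,"dy":-0.013,"dz":-0.02}
    - {"dx":0.04,"dy":-0.026,"dz":-0.012}
    - {"dx":0.04,"dy":-0.026,"dz":-0.012}
    - {"dx":0.04,"dy":-0.026,"dz":-0.012}
    - {"dx":0.04,"dy":-0.026,"dz":-0.012}
    - {"dx":0.04,"dy":-0.026,"dz":-0.012}
    - {"dx":0.04,"dy":-0.026,"dz":-0.012}
    - {"dx":0.04,"dy":-0.026,"dz":-0.012}
    - {"dx":0.04,"dy":-0.026,"dz":-0.012}
    - {"dx":0.04,"dy":-0.026,"dz":-0.012}
    - {"dx":0.03,"dy":-0.02,"dz":0}
    - {"fingers":0.05}

```text
invalid input
```

Run:
```python
from h import *
im=env.get_image("wrist");cv2.imwrite("pics/w1.png",im["color"]);print(im["eye"],np.round(im["orientation"],3),env.observe()["position"])
```

```text
[ 0.30559863 -0.46212957  0.37414291] [[ 0.448  0.863  0.233]
 [-0.894  0.433  0.118]
 [ 0.001 -0.261  0.965]] [ 0.24650757 -0.49164041  0.20472937]
```

View pics/w1.png

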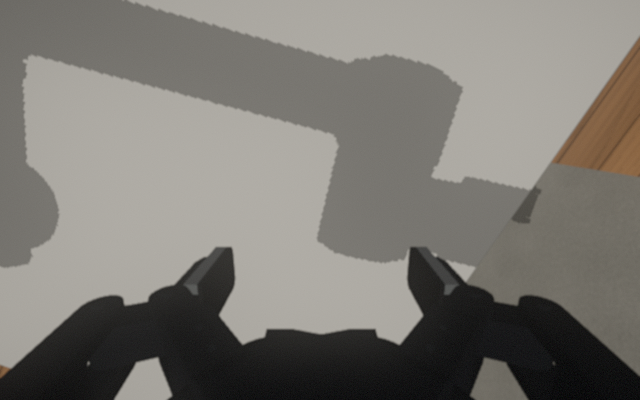

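The wrist picture still shows the start pose, because the move was refused: only fingers at (220,250) and (420,250) and the table are visible. I'll retry with all fields present.

arm_command:
  deltas:
    - {"rx":0,"ry":0,"rz":0,"dx":0.02,"dy":-0.013,"dz":-0.02,"fingers":0.05}
    - {"rx":0,"ry":0,"rz":0,"dx":0.04,"dy":-0.026,"dz":-0.012,"fingers":0.05}
    - {"rx":0,"ry":0,"rz":0,"dx":0.04,"dy":-0.026,"dz":-0.012,"fingers":0.05}
    - {"rx":0,"ry":0,"rz":0,"dx":0.04,"dy":-0.026,"dz":-0.012,"fingers":0.05}
    - {"rx":0,"ry":0,"rz":0,"dx":0.04,"dy":-0.026,"dz":-0.012,"fingers":0.05}
    - {"rx":0,"ry":0,"rz":0,"dx":0.04,"dy":-0.026,"dz":-0.012,"fingers":0.05}
    - {"rx":0,"ry":0,"rz":0,"dx":0.04,"dy":-0.026,"dz":-0.012,"fingers":0.05}
    - {"rx":0,"ry":0,"rz":0,"dx":0.04,"dy":-0.026,"dz":-0.012,"fingers":0.05}
    - {"rx":0,"ry":0,"rz":0,"dx":0.04,"dy":-0.026,"dz":-0.012,"fingers":0.05}
    - {"rx":0,"ry":0,"rz":0,"dx":0.03,"dy":-0.026,"dz":-0.012,"fingers":0.05}
    - {"rx":0,"ry":0,"rz":0,"dx":0.0,"dy":-0.02,"dz":0,"fingers":0.05}
    - {"rx":0,"ry":0,"rz":0,"dx":0,"dy":0,"dz":0,"fingers":0.05}
  squeeze: 30

```text
time_s: 2.5
position: [0.4569, -0.0852, 0.3331]
tool_rot: [[0.893, 0.451, 0.0], [0.451, -0.893, -0.0], [0.0, 0.0, -1.0]]
ft_force: [-0.3, -0.7, -0.4]
grip_width: 0.0499
gripper_force: 0.0
```

Run:
```python
from h import *
im=env.get_image("wrist");cv2.imwrite("pics/w2.png",im["color"]);print(im["eye"],env.observe()["position"],env.observe()["time_s"])
for q in "lid_yellow lid_green lid_red jar_yellow jar_green jar_red dish".split():
    print(q,[(r["box"],round(r["p"],2)) for r in env.look_for(q,im)[:1]],[(r["location"],round(r["p"],2),at(im,r["location"],.08 if "lid" in q else 0)[:2]) for r in env.tip_of(q,im)[:1]])
```

```text
[ 0.51577511 -0.05551587  0.50255387] [ 0.45703477 -0.0866443   0.33278905] 2.55
lid_yellow [([344.5, 15.9, 400.4, 79.0], 0.67)] [([374.5, 50.2], 0.71, array([ 0.63375119, -0.07645917]))]
lid_green [([211.5, 1.1, 256.8, 10.1], 0.59)] [([365.8, 61.0], 0.48, array([ 0.61709735, -0.07254785]))]
lid_red [([185.9, 79.7, 245.5, 135.3], 0.87)] [([214.2, 108.9], 0.69, array([0.46855104, 0.08603606]))]
jar_yellow [([207.6, 81.2, 259.2, 143.1], 0.78)] [([234.1, 112.9], 0.63, array([0.46860024, 0.081038  ]))]
jar_green [([338.3, 21.9, 402.0, 90.2], 0.79)] [([366.4, 59.7], 0.74, array([ 0.63836202, -0.07570243]))]
jar_red [([213.7, 1.5, 276.4, 32.6], 0.95)] [([249.9, 6.0], 0.7, array([0.62355211, 0.11887187]))]
dish [([345.4, 18.4, 399.8, 77.8], 0.7)] [([331.0, 164.4], 0.95, array([ 0.46523924, -0.10192103]))]
```

View pics/w2.png

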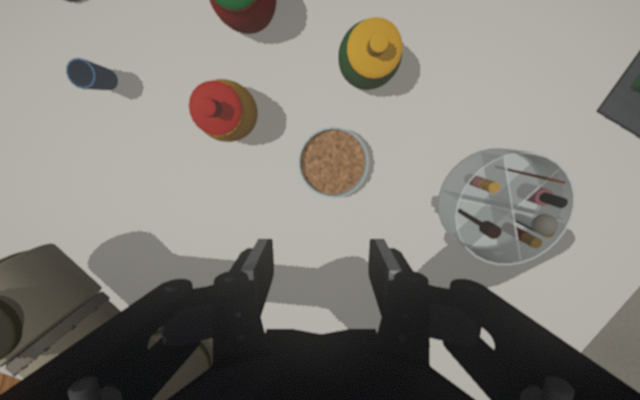

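The wrist view shows the red lid on the yellow jar at (215,108), the yellow lid on the green jar at (375,50), the dish at (335,162), and the green lid on the red jar at the top edge (235,5). The networks agree with this apart from one low-confidence lid_green duplicate. Now I'll take a closer look over the red lid.

arm_command:
  deltas:
    - {"rx":0,"ry":0,"rz":0,"dx":0.004,"dy":-0.036,"dz":0.025,"fingers":0.05}
    - {"rx":0,"ry":0,"rz":0,"dx":0.004,"dy":-0.036,"dz":0.025,"fingers":0.05}
    - {"rx":0,"ry":0,"rz":0,"dx":0.004,"dy":-0.036,"dz":0.025,"fingers":0.05}
    - {"rx":0,"ry":0,"rz":0,"dx":0.004,"dy":-0.036,"dz":0.025,"fingers":0.05}
    - {"rx":0,"ry":0,"rz":0,"dx":0,"dy":0,"dz":0,"fingers":0.05}
    - {"rx":0,"ry":0,"rz":0,"dx":0,"dy":0,"dz":0,"fingers":0.05}

```text
time_s: 3.85
position: [0.4074, 0.0491, 0.2329]
tool_rot: [[0.893, 0.45, 0.0], [0.45, -0.893, -0.0], [0.0, 0.0, -1.0]]
ft_force: [0.8, -0.1, 0.5]
grip_width: 0.0496
gripper_force: 0.0
```

```bash
sed -i 's/(h\[...,1\]>110)&(h\[...,2\]>25)/(h[...,1]>90)\&(h[...,2]>15)/; s/green=(60,95)/green=(50,95)/' h.py
cat >> h.py <<'E'
def T(v):
    s=env.observe();return np.array(s["tool_rot"]).T@(np.array(v)-s["position"])
E
python3 - <<'E'
from h import *
np.set_printoptions(precision=4,suppress=True)
im=env.get_image("wrist");cv2.imwrite("pics/w3.png",im["color"]);print(im["eye"],env.observe()["position"],env.observe()["time_s"])
v=im["color"].copy();C=dict(red=("yellow",[.469,.083]),yellow=("green",[.635,-.076]),green=("red",[.62,.12]))
for l,(j,c) in C.items():
    try:
        r=fit(im,mask(im,l),LID(.08),c);print("lid",l,*r)
        for p in cyl(r[0],.0365,.086):cv2.circle(v,tuple(int(x) for x in proj(im,p)),0,(255,255,0),-1)
        for p in cyl(r[0],.012,.113):cv2.circle(v,tuple(int(x) for x in proj(im,p)),0,(255,255,255),-1)
        r=fit(im,mask(im,l)|mask(im,j),JARLID,c);print("   jar",j,*r)
    except Exception as e: print(l,e)
cv2.imwrite("pics/w3v.png",v)
for q in("lid_red","lid_yellow","lid_green","jar_yellow","jar_green","jar_red","dish"):
    print(q,[(r["location"],round(r["p"],2),at(im,r["location"],.08 if "lid" in q else 0)[:2]) for r in env.tip_of(q,im)[:1]])
E
```

```text
[0.4664 0.0788 0.4024] [0.408  0.0485 0.2333] 3.9
lid red [0.4697 0.0834] 3833.0 3925.7094354665605
   jar yellow [0.4677 0.0842] 4061.0 5004.420053272508
lid yellow [ 0.6338 -0.0749] 4906.0 5043.676601428222
   jar green [ 0.6471 -0.0864] 5022.0 8507.185391604125
lid green [ 0.649  -0.0402] 6.0 5454.4748116354285
   jar red [0.5838 0.1032] 1096.0 7404.992851837516
lid_red [([314.3, 119.6], 0.68, array([0.4684, 0.087 ]))]
lid_yellow [([531.4, 40.3], 0.95, array([ 0.635 , -0.0736]))]
lid_green []
jar_yellow []
jar_green [([487.7, 56.7], 0.71, array([ 0.6368, -0.0734]))]
jar_red []
dish [([434.2, 183.7], 0.84, array([ 0.4672, -0.1016]))]
```

View pics/w3v.png

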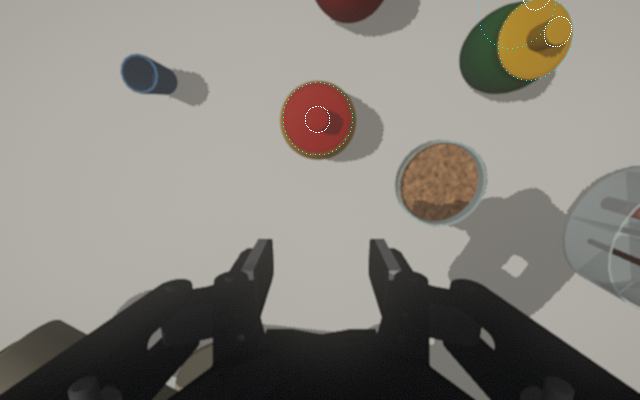

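The overlay matches the red flange and knob at (317,120). Grasping the red lid.

arm_command:
  deltas:
    - {"rx":0,"ry":0,"rz":0,"dx":0.0354,"dy":-0.0017,"dz":0.02,"fingers":0.05}
    - {"rx":0,"ry":0,"rz":0,"dx":0.0354,"dy":-0.0017,"dz":0.02,"fingers":0.05}
    - {"rx":0,"ry":0,"rz":0,"dx":0,"dy":0,"dz":0.035,"fingers":0.05}
    - {"rx":0,"ry":0,"rz":0,"dx":0,"dy":0,"dz":0.035,"fingers":0.05}
    - {"rx":0,"ry":0,"rz":0,"dx":0,"dy":0,"dz":0.02,"fingers":0.05}
    - {"rx":0,"ry":0,"rz":0,"dx":0,"dy":0,"dz":0.015,"fingers":0.05}
    - {"rx":0,"ry":0,"rz":0,"dx":0,"dy":0,"dz":0,"fingers":0.05}
    - {"rx":0,"ry":0,"rz":0,"dx":0,"dy":0,"dz":0,"fingers":0.05}
  squeeze: 30

```text
time_s: 5.05
position: [0.4695, 0.0834, 0.0882]
tool_rot: [[0.894, 0.448, 0.0], [0.448, -0.894, -0.0], [0.0, 0.0, -1.0]]
ft_force: [0.4, 0.1, 0.8]
grip_width: 0.0498
gripper_force: 0.0
```

arm_command:
  deltas:
    - {"rx":0,"ry":0,"rz":0,"dx":0,"dy":0,"dz":0,"fingers":0.035}
    - {"rx":0,"ry":0,"rz":0,"dx":0,"dy":0,"dz":0,"fingers":0.028}
    - {"rx":0,"ry":0,"rz":0,"dx":0,"dy":0,"dz":0,"fingers":0.015}
    - {"rx":0,"ry":0,"rz":0,"dx":0,"dy":0,"dz":0,"fingers":0.015}
    - {"rx":0,"ry":0,"rz":0,"dx":0,"dy":0,"dz":0,"fingers":0.015}
    - {"rx":0,"ry":0,"rz":0,"dx":0,"dy":0,"dz":0,"fingers":0.015}
  squeeze: 30

```text
time_s: 5.65
position: [0.4691, 0.0835, 0.0878]
tool_rot: [[0.894, 0.448, 0.0], [0.448, -0.894, -0.0], [0.0, 0.0, -1.0]]
ft_force: [0.5, 0.7, 0.7]
grip_width: 0.015
gripper_force: 0.0
```

Run:
```python
from h import *
im=env.get_image("wrist");a=im["color"][60:340,160:500];s=env.get_image("scene");print(proj(s,[.469,.0834,.088]))
b=s["color"][150:290,230:400]
cv2.imwrite("pics/g1.png",np.hstack([cv2.resize(a,(400,330)),cv2.resize(b,(400,330),interpolation=2)]))
s=env.observe();print(s["grip_width"],s["gripper_force"],s["position"])
```

```text
[344.79042998 208.09683341]
0.015076139028084174 0.0 [0.46910269 0.08356766 0.08772224]
```

View pics/g1.png

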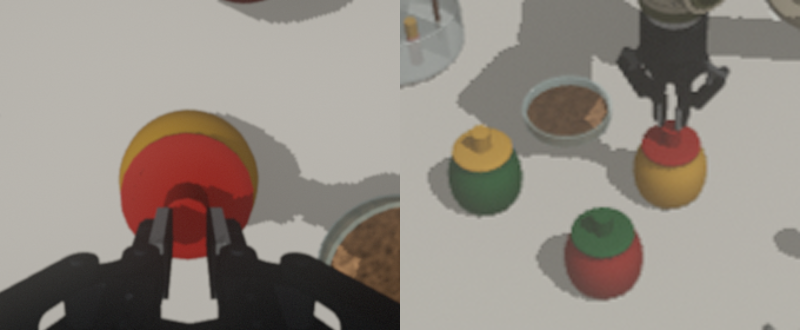

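Wrist half: the knob seems to lie forward (picture-up) of the fingertips and the red lid still sits on the jar. The pads closed beside it. I'll compute where it is now.

Run:
```python
from h import *
np.set_printoptions(precision=4,suppress=True)
im=env.get_image("wrist");cv2.imwrite("pics/w4.png",im["color"]);s=env.observe();p=np.array(s["position"])
print("eye rel tool",np.array(s["tool_rot"]).T@(im["eye"]-p),"TCP px",proj(im,p))
print(at(im,(319.5,226),.086),T(at(im,(319.5,226),.086)))
v=im["color"].copy()
for c,col in((p[:2],(255,255,0)),([.4697,.0834],(255,0,255))):
  for r,z in((.0365,.086),(.012,.113),(.012,.086)):
    for q in cyl(c,r,z): cv2.circle(v,tuple(int(x) for x in proj(im,q)),0,col,-1)
for k in (-.0075,.0075):
    q=p+np.array(s["tool_rot"])@[0,k,0];cv2.circle(v,tuple(int(x) for x in proj(im,q)),2,(0,255,0),-1)
cv2.imwrite("pics/g2.png",cv2.resize(v[130:330,190:450],(780,600),interpolation=2))
```

```text
eye rel tool [ 0.066   0.0001 -0.1694] TCP px [320.2424 234.267 ]
[0.4732 0.0862 0.086 ] [ 0.0049 -0.0005  0.0017]
```

View pics/g2.png

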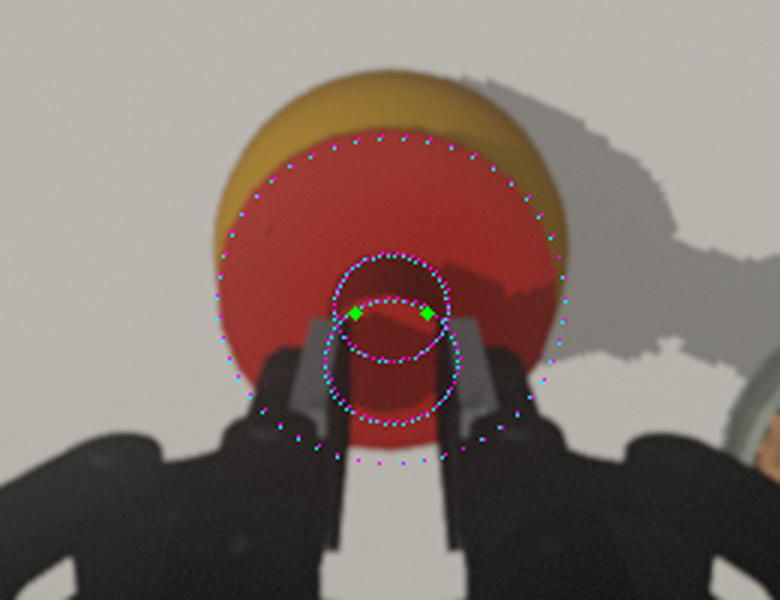

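The knob appears to be between the pads, yet the width reads 15 mm with no force. I'll check by commanding fully shut with a low squeeze.

arm_command:
  deltas:
    - {"rx":0,"ry":0,"rz":0,"dx":0,"dy":0,"dz":0,"fingers":0.0}
    - {"rx":0,"ry":0,"rz":0,"dx":0,"dy":0,"dz":0,"fingers":0.0}
    - {"rx":0,"ry":0,"rz":0,"dx":0,"dy":0,"dz":0,"fingers":0.0}
  squeeze: 20

```text
time_s: 6.1
position: [0.4691, 0.0836, 0.0877]
tool_rot: [[0.894, 0.448, -0.0], [0.448, -0.894, 0.0], [-0.0, -0.0, -1.0]]
ft_force: [-0.5, 0.6, -0.3]
grip_width: 0.0002
gripper_force: 0.0
```

Run:
```python
from h import *
im=env.get_image("wrist");s=env.get_image("scene");t=env.get_image("top")
a=cv2.resize(im["color"][130:330,190:450],(390,300),interpolation=2);u=proj(s,[.469,.083,.1]).astype(int);b=cv2.resize(s["color"][u[1]-40:u[1]+60,u[0]-65:u[0]+65],(390,300),interpolation=2)
cv2.imwrite("pics/g3.png",np.hstack([a,b]));print(env.observe()["joint_efforts"])
```

```text
[-4.20158394e-04 -3.97183156e+01 -1.78647780e+01  9.57769953e-05
  4.69181014e-04  1.72964968e-05]
```

View pics/g3.png

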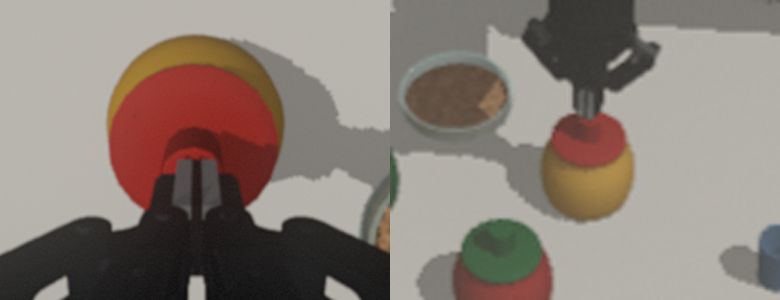

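The fingers shut fully with no contact, but both views show them right at the red knob, so I can't tell whether the tips are above or behind it. I'll raise 40 mm and compare the lid and the tips.

arm_command:
  deltas:
    - {"rx":0,"ry":0,"rz":0,"dx":0,"dy":0,"dz":-0.02,"fingers":0.0}
    - {"rx":0,"ry":0,"rz":0,"dx":0,"dy":0,"dz":-0.04,"fingers":0.0}
    - {"rx":0,"ry":0,"rz":0,"dx":0,"dy":0,"dz":0,"fingers":0.0}
    - {"rx":0,"ry":0,"rz":0,"dx":0,"dy":0,"dz":0,"fingers":0.0}
  squeeze: 20

```text
time_s: 6.65
position: [0.4693, 0.0835, 0.148]
tool_rot: [[0.894, 0.448, 0.001], [0.448, -0.894, -0.0], [0.001, 0.001, -1.0]]
ft_force: [-0.3, 0.1, -0.1]
grip_width: -0.0001
gripper_force: 0.0
```

Run:
```python
from h import *
np.set_printoptions(precision=4,suppress=True)
im=env.get_image("wrist");s=env.get_image("scene");p=np.array(env.observe()["position"])
print(p,fit(im,mask(im,"red"),LID(.08),[.47,.084]),fit(s,mask(s,"red"),LID(.08),[.47,.084]))
P=[]
for i,o,sc in((im,(130,190),(200,260)),(s,None,None)):
    v=i["color"].copy()
    if o is None: u=proj(i,[.469,.083,.12]).astype(int);o=(u[1]-50,u[0]-65);sc=(100,130)
    f=390/sc[1];a=cv2.resize(v[o[0]:o[0]+sc[0],o[1]:o[1]+sc[1]],(390,300),interpolation=2)
    for pts,c in(([p],(0,255,0)),(cyl([.4697,.0834],.012,.113),(255,255,0)),(cyl([.4697,.0834],.0365,.086),(255,255,0))):
        for q in pts:
            w=(proj(i,q)-[o[1],o[0]])*f;cv2.circle(a,tuple(int(x) for x in w),1,c,-1)
    P.append(a)
cv2.imwrite("pics/g4.png",np.hstack(P))
```

```text
[0.4685 0.0836 0.1468] (array([0.4708, 0.0845]), 5547.0, 5881.414770324016) (array([0.4738, 0.0917]), 385.0, 411.19169000000693)
```

View pics/g4.png

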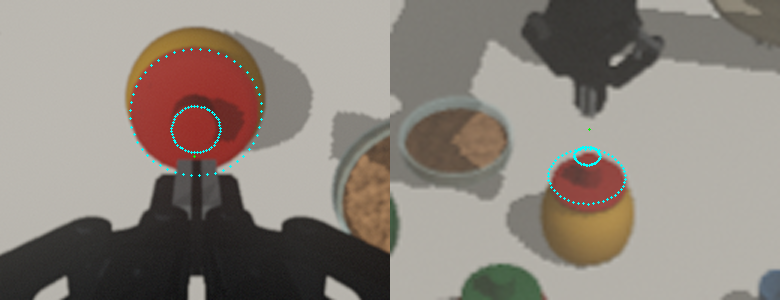

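Now there is a clear discrepancy. In the scene view the shut tips end about 14 crop px above the projected TCP (green dot at 589,129). The lid sits about 7 crop px lower than my overlay. I'll quantify it across cameras.

Run:
```python
from h import *
np.set_printoptions(precision=4,suppress=True)
S=env.get_image("scene");t=env.get_image("top");w=env.get_image("wrist");p=np.array(env.observe()["position"])
print("start tcp px",proj(S,[.2464,-.4913,.2041]),"eye above",proj(S,[.2464,-.4913,.26]))
print("K",S["camera_matrix"][0],t["camera_matrix"][0],w["camera_matrix"][0]);print(np.array(S["camera_matrix"])[1],S["orientation"])
for n,i in(("scene",S),("top",t),("wrist",w)):
    print(n,"tcp px",proj(i,p),"base px",proj(i,[0,0,0]))
    for q in("dish","toothpick_holder","jar_yellow","lid_red"):
        r=env.look_for(q,i)
        if r: print(q,r[0]["box"],round(r[0]["p"],2))
# predicted boxes for guesses
def box(i,parts,c): 
    a=np.array([proj(i,q) for r,z in parts for q in cyl(c,r,z)]);return np.r_[a.min(0),a.max(0)]
for n,i in(("scene",S),("top",t),("wrist",w)):
    print(n,"dish",box(i,[(.06,0),(.06,.021)],[.470,-.102]),"tp",box(i,[(.021,0),(.021,.055)],[.426,.285]),"lid",box(i,LID(.08),[.47,.084]))
cv2.imwrite("pics/s5.png",S["color"]);cv2.imwrite("pics/t5.png",t["color"])
```

```text
start tcp px [267.5458  70.642 ] eye above [266.0304  55.9221]
K [488.1189   0.     319.0899] [517.6416   0.     321.2074] [288.9305   0.     320.6787]
[  0.     488.1189 208.2238] [[-0.7034 -0.5174  0.4874]
 [ 0.7106 -0.4955  0.4996]
 [-0.017   0.6977  0.7162]]
scene tcp px [345.3572 193.2538] base px [416.688  145.2609]
dish [283.5, 182.4, 321.8, 210.7] 0.57
toothpick_holder [402.0, 239.2, 416.3, 264.3] 0.83
jar_yellow [331.5, 214.8, 357.9, 239.4] 0.68
lid_red [333.7, 202.3, 358.7, 222.4] 0.58
top tcp px [286.6369 234.9   ] base px [322.0921 427.3597]
dish [338.3, 212.3, 384.4, 262.1] 0.85
toothpick_holder [201.9, 245.4, 219.8, 265.0] 0.69
wrist tcp px [320.3142 234.2176] base px [232.0551 478.2945]
dish [407.5, 206.7, 526.6, 307.0] 0.94
toothpick_holder [73.0, 118.8, 150.7, 169.4] 0.71
jar_yellow [275.1, 148.8, 368.4, 209.5] 0.86
lid_red [272.3, 159.9, 366.7, 240.9] 0.79
scene dish [281.635  181.0079 319.8757 212.3216] tp [399.5737 238.9691 417.0671 263.244 ] lid [331.9242 199.2053 357.4648 219.6493]
top dish [338.7487 214.2709 386.1321 261.4644] tp [198.7702 245.7623 220.027  263.0252] lid [272.981  220.9239 303.1981 251.1268]
wrist dish [409.8206 205.0524 523.6213 308.1068] tp [ 70.9691 116.1578 153.9112 164.5871] lid [276.5423 160.6046 364.8341 246.4495]
```

The evidence agrees. The wrist and scene views both place the physical fingertips roughly 20 mm behind the reported TCP, and the lid a few mm lower than nominal, so the pads shut just above the knob. I'll descend deeper in force-checked steps.

arm_command:
  deltas:
    - {"rx":0,"ry":0,"rz":0,"dx":0.001,"dy":0,"dz":0,"fingers":0.05}
    - {"rx":0,"ry":0,"rz":0,"dx":0,"dy":0,"dz":0,"fingers":0.05}
    - {"rx":0,"ry":0,"rz":0,"dx":0,"dy":0,"dz":0,"fingers":0.05}
    - {"rx":0,"ry":0,"rz":0,"dx":0,"dy":0,"dz":0.03,"fingers":0.05}
    - {"rx":0,"ry":0,"rz":0,"dx":0,"dy":0,"dz":0.02,"fingers":0.05}
    - {"rx":0,"ry":0,"rz":0,"dx":0,"dy":0,"dz":0.015,"fingers":0.05}
    - {"rx":0,"ry":0,"rz":0,"dx":0,"dy":0,"dz":0.005,"fingers":0.05}
    - {"rx":0,"ry":0,"rz":0,"dx":0,"dy":0,"dz":0,"fingers":0.05}
  squeeze: 30

```text
time_s: 8.3
position: [0.4699, 0.084, 0.0775]
tool_rot: [[0.894, 0.448, -0.001], [0.448, -0.894, 0.0], [-0.001, -0.0, -1.0]]
ft_force: [0.2, -0.2, 0.3]
grip_width: 0.0497
gripper_force: 0.0
```

arm_command:
  deltas:
    - {"rx":0,"ry":0,"rz":0,"dx":0,"dy":0,"dz":0.003,"fingers":0.05}
    - {"rx":0,"ry":0,"rz":0,"dx":0,"dy":0,"dz":0,"fingers":0.04}
    - {"rx":0,"ry":0,"rz":0,"dx":0,"dy":0,"dz":0,"fingers":0.03}
    - {"rx":0,"ry":0,"rz":0,"dx":0,"dy":0,"dz":0,"fingers":0.018}
    - {"rx":0,"ry":0,"rz":0,"dx":0,"dy":0,"dz":0,"fingers":0.018}
  squeeze: 20

```text
time_s: 8.8
position: [0.4702, 0.0841, 0.0751]
tool_rot: [[0.894, 0.448, 0.001], [0.448, -0.894, 0.0], [0.001, 0.0, -1.0]]
ft_force: [-0.9, 0.8, 3.7]
grip_width: 0.0229
gripper_force: 19.5
```

The pads now touch the knob (22.9 mm, 19.5 N). That grip is near the knob's top, so I'll open, go about 11 mm deeper and regrip.

arm_command:
  deltas:
    - {"rx":0,"ry":0,"rz":0,"dx":0,"dy":0,"dz":0,"fingers":0.045}
    - {"rx":0,"ry":0,"rz":0,"dx":0,"dy":0,"dz":0,"fingers":0.045}
    - {"rx":0,"ry":0,"rz":0,"dx":0,"dy":0,"dz":0.005,"fingers":0.045}
    - {"rx":0,"ry":0,"rz":0,"dx":0,"dy":0,"dz":0.005,"fingers":0.045}
    - {"rx":0,"ry":0,"rz":0,"dx":0,"dy":0,"dz":0.001,"fingers":0.045}
    - {"rx":0,"ry":0,"rz":0,"dx":0,"dy":0,"dz":0,"fingers":0.035}
    - {"rx":0,"ry":0,"rz":0,"dx":0,"dy":0,"dz":0,"fingers":0.026}
    - {"rx":0,"ry":0,"rz":0,"dx":0,"dy":0,"dz":0,"fingers":0.018}
    - {"rx":0,"ry":0,"rz":0,"dx":0,"dy":0,"dz":0,"fingers":0.015}
    - {"rx":0,"ry":0,"rz":0,"dx":0,"dy":0,"dz":0,"fingers":0.015}
  squeeze: 30

```text
time_s: 9.8
position: [0.4701, 0.084, 0.0638]
tool_rot: [[0.894, 0.448, 0.0], [0.448, -0.894, 0.0], [0.0, 0.0, -1.0]]
ft_force: [0.1, 0.5, 1.4]
grip_width: 0.0235
gripper_force: 29.3
```

arm_command:
  deltas:
    - {"rx":0,"ry":0,"rz":0,"dx":0,"dy":0,"dz":-0.005,"fingers":0.015}
    - {"rx":0,"ry":0,"rz":0,"dx":0,"dy":0,"dz":-0.01,"fingers":0.015}
    - {"rx":0,"ry":0,"rz":0,"dx":0,"dy":0,"dz":-0.025,"fingers":0.015}
    - {"rx":0,"ry":0,"rz":0,"dx":0,"dy":0,"dz":-0.04,"fingers":0.015}
    - {"rx":0,"ry":0,"rz":0,"dx":0,"dy":0,"dz":-0.02,"fingers":0.015}
    - {"rx":0,"ry":0,"rz":0,"dx":0,"dy":0,"dz":0,"fingers":0.015}
    - {"rx":0,"ry":0,"rz":0,"dx":0,"dy":0,"dz":0,"fingers":0.015}
  squeeze: 40

```text
time_s: 10.5
position: [0.4697, 0.084, 0.1637]
tool_rot: [[0.894, 0.448, 0.0], [0.448, -0.894, -0.0], [0.0, 0.0, -1.0]]
ft_force: [0.2, -0.3, -0.4]
grip_width: 0.0224
gripper_force: 39.3
```

Run:
```python
from h import *
np.set_printoptions(precision=4,suppress=True)
w=env.get_image("wrist");S=env.get_image("scene");t=env.get_image("top");s=env.observe();p=np.array(s["position"]);print(p,s["ft_force"],s["grip_width"])
print("scene lid",fit(S,mask(S,"red"),LID(p[2]+.016),p[:2]))
# open yellow jar: mask boundary in the views
for n,i in(("scene",S),("top",t)):
    print(n,"yellow jar",fit(i,mask(i,"yellow"),[(.046,.03),(.046,.05),(.03,.004),(.0355,.08)],[.469,.083]))
    print("dish",[ (r["location"],at(i,r["location"],0)[:2],round(r["p"],2)) for r in env.tip_of("dish",i)[:1]])
u=proj(S,[.469,.0,.1]).astype(int);b=cv2.resize(S["color"][u[1]-65:u[1]+65,u[0]-75:u[0]+105],(540,390),interpolation=2)
a=cv2.resize(w["color"][100:340,190:450],(260,240))
c=np.zeros((390,800,3),np.uint8);c[:,:540]=b;c[:240,540:]=a;cv2.imwrite("pics/g6.png",c)
```

```text
[0.4694 0.084  0.1627] [ 0.4161 -0.3058 -1.2489] 0.022686125300536646
scene lid (array([0.4694, 0.084 ]), 387.0, 439.6231864653528)
scene yellow jar (array([0.4745, 0.0922]), 885.0, 849.3060982872266)
dish [([299.9, 199.0], array([ 0.4734, -0.1035]), 0.9)]
top yellow jar (array([0.4344, 0.0843]), 127.0, 1084.3281505922787)
dish [([359.4, 237.1], array([ 0.4727, -0.0955]), 0.97)]
```

View pics/g6.png

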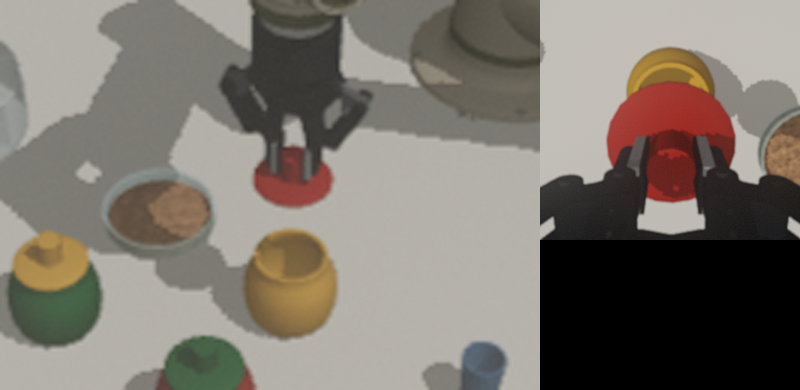

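The red lid is held level above the open yellow jar (290,285 in the crop), and the dish is at (160,210). Moving over the dish.

arm_command:
  deltas:
    - {"rx":0,"ry":0,"rz":0,"dx":-0.0085,"dy":0.017,"dz":0,"fingers":0.015}
    - {"rx":0,"ry":0,"rz":0,"dx":-0.0165,"dy":0.0335,"dz":0,"fingers":0.015}
    - {"rx":0,"ry":0,"rz":0,"dx":-0.0165,"dy":0.0335,"dz":0.01,"fingers":0.015}
    - {"rx":0,"ry":0,"rz":0,"dx":-0.0165,"dy":0.0335,"dz":0.02,"fingers":0.015}
    - {"rx":0,"ry":0,"rz":0,"dx":-0.0165,"dy":0.0335,"dz":0.03,"fingers":0.015}
    - {"rx":0,"ry":0,"rz":0,"dx":-0.008,"dy":0.017,"dz":0.03,"fingers":0.015}
    - {"rx":0,"ry":0,"rz":0,"dx":0,"dy":0,"dz":0.023,"fingers":0.015}
    - {"rx":0,"ry":0,"rz":0,"dx":0,"dy":0,"dz":0,"fingers":0.015}
    - {"rx":0,"ry":0,"rz":0,"dx":0,"dy":0,"dz":0,"fingers":0.015}

```text
time_s: 11.65
position: [0.4716, -0.103, 0.0509]
tool_rot: [[0.894, 0.448, -0.001], [0.448, -0.894, 0.0], [-0.0, -0.001, -1.0]]
ft_force: [0.0, 0.1, -0.7]
grip_width: 0.0224
gripper_force: 39.4
```

Run:
```python
from h import *
np.set_printoptions(precision=4,suppress=True)
w=env.get_image("wrist");S=env.get_image("scene");s=env.observe();p=np.array(s["position"]);print(p,s["ft_force"],s["grip_width"])
a=cv2.resize(w["color"][80:380,120:520],(400,300));u=proj(S,[.47,-.103,.05]).astype(int);b=cv2.resize(S["color"][u[1]-50:u[1]+50,u[0]-65:u[0]+65],(390,300),interpolation=2)
cv2.imwrite("pics/g7.png",np.hstack([a,b]))
for n,i in(("w",w),("s",S)):
    r=env.look_for("dish",i);print(n,[(x["box"],x["p"]) for x in r[:1]],[(x["box"],x["p"]) for x in env.look_for("lid_red",i)[:1]])
```

```text
[ 0.4722 -0.103   0.0519] [-0.238  -0.8906 -1.4945] 0.02278445221101677
w [([234.3, 135.1, 402.4, 267.3], 0.71)] [([252.2, 181.7, 388.1, 303.2], 0.94)]
s [] [([290.2, 175.8, 310.1, 195.4], 0.68)]
```

View pics/g7.png

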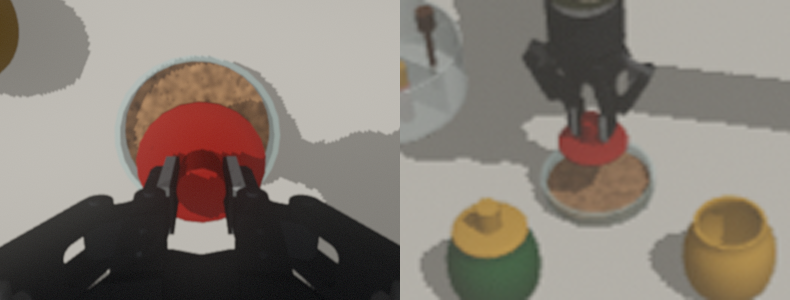

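The wrist half shows the lid (202,160) centred sideways in the dish (rim 122–278). The scene half shows it above the dish. I'll check the fore-aft offset numerically.

Run:
```python
from h import *
np.set_printoptions(precision=4,suppress=True)
w=env.get_image("wrist")
for b in(0,.01):
    w2=dict(w);w2["eye"]=np.array(w["eye"])+[0,0,b]
    print(b,"dish front edge rel tool",T(at(w2,(320,137),.021)),"sides",T(at(w2,(242,210),.021)),T(at(w2,(398,210),.021)))
```

```text
0 dish front edge rel tool [ 0.0583 -0.0001  0.0304] sides [ 0.0069 -0.0564  0.0303] [0.0069 0.0562 0.0304]
0.01 dish front edge rel tool [ 0.0579 -0.0002  0.0304] sides [ 0.004  -0.0592  0.0303] [0.0039 0.059  0.0304]
```

Centred within 2 mm. Descending: quick to about 8 mm above the expected contact, then in small steps with force checks.

arm_command:
  deltas:
    - {"rx":0,"ry":0,"rz":0,"dx":0,"dy":0,"dz":0.015,"fingers":0.015}
    - {"rx":0,"ry":0,"rz":0,"dx":0,"dy":0,"dz":0.015,"fingers":0.015}
    - {"rx":0,"ry":0,"rz":0,"dx":0,"dy":0,"dz":0.008,"fingers":0.015}
    - {"rx":0,"ry":0,"rz":0,"dx":0,"dy":0,"dz":0.004,"fingers":0.015}
    - {"rx":0,"ry":0,"rz":0,"dx":0,"dy":0,"dz":0,"fingers":0.015}
    - {"rx":0,"ry":0,"rz":0,"dx":0,"dy":0,"dz":0,"fingers":0.015}

```text
time_s: 12.6
position: [0.4718, -0.1033, 0.0092]
tool_rot: [[0.894, 0.448, 0.001], [0.448, -0.894, -0.0], [0.0, 0.001, -1.0]]
ft_force: [-0.4, -0.8, -0.6]
grip_width: 0.0226
gripper_force: 39.4
```

arm_command:
  deltas:
    - {"rx":0,"ry":0,"rz":0,"dx":0,"dy":0,"dz":0.002,"fingers":0.015}
    - {"rx":0,"ry":0,"rz":0,"dx":0,"dy":0,"dz":0.002,"fingers":0.015}
    - {"rx":0,"ry":0,"rz":0,"dx":0,"dy":0,"dz":0,"fingers":0.015}

```text
time_s: 12.9
position: [0.4715, -0.1031, 0.0046]
tool_rot: [[0.894, 0.448, -0.0], [0.448, -0.894, 0.0], [-0.0, -0.0, -1.0]]
ft_force: [0.3, 1.0, -1.1]
grip_width: 0.0227
gripper_force: 39.4
```

arm_command:
  deltas:
    - {"rx":0,"ry":0,"rz":0,"dx":0,"dy":0,"dz":0.001,"fingers":0.015}
    - {"rx":0,"ry":0,"rz":0,"dx":0,"dy":0,"dz":0.001,"fingers":0.015}
    - {"rx":0,"ry":0,"rz":0,"dx":0,"dy":0,"dz":0,"fingers":0.015}

```text
time_s: 13.2
position: [0.4715, -0.1031, 0.0026]
tool_rot: [[0.894, 0.448, -0.0], [0.448, -0.894, 0.0], [-0.0, -0.0, -1.0]]
ft_force: [-0.7, -0.3, -0.4]
grip_width: 0.0227
gripper_force: 39.4
```

arm_command:
  deltas:
    - {"rx":0,"ry":0,"rz":0,"dx":0,"dy":0,"dz":0.001,"fingers":0.015}
    - {"rx":0,"ry":0,"rz":0,"dx":0,"dy":0,"dz":0,"fingers":0.015}

```text
time_s: 13.4
position: [0.4715, -0.1031, 0.0016]
tool_rot: [[0.894, 0.448, -0.0], [0.448, -0.894, 0.0], [-0.0, -0.0, -1.0]]
ft_force: [0.4, -0.2, -0.0]
grip_width: 0.0228
gripper_force: 39.4
```

arm_command:
  deltas:
    - {"rx":0,"ry":0,"rz":0,"dx":0,"dy":0,"dz":0.001,"fingers":0.015}
    - {"rx":0,"ry":0,"rz":0,"dx":0,"dy":0,"dz":0,"fingers":0.015}

```text
time_s: 13.6
position: [0.4717, -0.1032, 0.0011]
tool_rot: [[0.894, 0.448, 0.0], [0.448, -0.894, -0.0], [0.0, 0.0, -1.0]]
ft_force: [-1.6, 0.4, 3.8]
grip_width: 0.0229
gripper_force: 40.2
```

Contact at the expected height. Releasing, rising, and going to look straight down on the yellow lid.

arm_command:
  deltas:
    - {"rx":0,"ry":0,"rz":0,"dx":0,"dy":0,"dz":0,"fingers":0.03}
    - {"rx":0,"ry":0,"rz":0,"dx":0,"dy":0,"dz":0,"fingers":0.045}
    - {"rx":0,"ry":0,"rz":0,"dx":0,"dy":0,"dz":0,"fingers":0.045}
    - {"rx":0,"ry":0,"rz":0,"dx":0,"dy":0,"dz":-0.02,"fingers":0.045}
    - {"rx":0,"ry":0,"rz":0,"dx":0,"dy":0,"dz":-0.045,"fingers":0.045}
    - {"rx":0,"ry":0,"rz":0,"dx":0,"dy":0,"dz":-0.045,"fingers":0.045}
    - {"rx":0,"ry":0,"rz":0,"dx":0,"dy":0,"dz":-0.045,"fingers":0.045}
    - {"rx":0,"ry":0,"rz":0,"dx":0.03,"dy":0.018,"dz":-0.025,"fingers":0.045}
    - {"rx":0,"ry":0,"rz":0,"dx":0.035,"dy":0.021,"dz":-0.02,"fingers":0.045}
    - {"rx":0,"ry":0,"rz":0,"dx":0.03,"dy":0.017,"dz":0,"fingers":0.045}
    - {"rx":0,"ry":0,"rz":0,"dx":0,"dy":0,"dz":0,"fingers":0.045}
    - {"rx":0,"ry":0,"rz":0,"dx":0,"dy":0,"dz":0,"fingers":0.045}

```text
time_s: 14.8
position: [0.5814, -0.1104, 0.1998]
tool_rot: [[0.894, 0.449, -0.002], [0.449, -0.894, 0.001], [-0.001, -0.001, -1.0]]
ft_force: [-1.3, -0.9, 0.8]
grip_width: 0.0455
gripper_force: 0.0
```

```bash
cat > look.py <<'E'
import sys
from h import *
np.set_printoptions(precision=4,suppress=True)
B=.012  # camera sits this much higher than reported
def wrist():
    w=env.get_image("wrist");w=dict(w);return w,{**w,"eye":np.array(w["eye"])+[0,0,B]}
if __name__=="__main__":
    l,j=sys.argv[1:3];c=[float(x) for x in sys.argv[3:5]];raw,w=wrist();s=env.observe();print(s["time_s"],s["position"],"cam",w["eye"])
    r=fit(w,mask(w,l),LID(.08),c);print("lid",r);r2=fit(w,mask(w,l)|mask(w,j),JARLID,c);print("jar",r2)
    print("tool delta",T([*r[0],.0638]));v=w["color"].copy()
    for a,z,c in((.0365,.086,r[0]),(.012,.113,r[0]),(.046,.045,r2[0])):
        for q in cyl(c,a,z):cv2.circle(v,tuple(int(x) for x in proj(w,q)),0,(255,255,0),-1)
    u=proj(w,[*r[0],.086]).astype(int);x,y=max(u[0]-80,0),max(u[1]-60,0);cv2.imwrite(f"pics/{sys.argv[5]}.png",cv2.resize(v[y:y+120,x:x+160],None,fx=3,fy=3,interpolation=2))
    for q in("dish","jar_yellow","jar_green","jar_red","lid_red"):
        print(q,[(np.round(r["location"]),round(r["p"],2),at(w,r["location"],0)[:2]) for r in env.tip_of(q,raw)[:1]])
E
python3 look.py yellow green .638 -.079 y8
```

```text
14.85 [ 0.5809 -0.1104  0.2001] cam [ 0.6407 -0.081   0.3812]
lid (array([ 0.6349, -0.0759]), 5006.0, 4420.684964449843)
jar (array([ 0.6339, -0.0754]), 5006.0, 5575.401506938273)
tool delta [ 0.064  -0.0065  0.1363]
dish []
jar_yellow [(array([151., 187.]), 0.85, array([0.4655, 0.0875]))]
jar_green []
jar_red [(array([159.,  58.]), 0.78, array([0.6223, 0.1272]))]
lid_red [(array([277., 250.]), 0.56, array([ 0.4581, -0.1022]))]
```

View pics/y8.png

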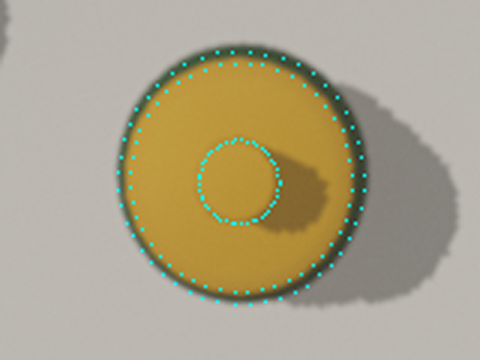

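Overlay: the lid is about 6% larger than my B-corrected circle, but well centred at (240,180). So the reported-height bias differs here: about 5 mm too high, against too low at the red lid. Contact height at this spot should be about 10 mm higher in reported z. I'll approach to 0.078, then step.

arm_command:
  deltas:
    - {"rx":0,"ry":0,"rz":0,"dx":0.032,"dy":-0.0032,"dz":0.015,"fingers":0.045}
    - {"rx":0,"ry":0,"rz":0,"dx":0.032,"dy":-0.0032,"dz":0.015,"fingers":0.045}
    - {"rx":0,"ry":0,"rz":0,"dx":0,"dy":0,"dz":0.03,"fingers":0.045}
    - {"rx":0,"ry":0,"rz":0,"dx":0,"dy":0,"dz":0.03,"fingers":0.045}
    - {"rx":0,"ry":0,"rz":0,"dx":0,"dy":0,"dz":0.015,"fingers":0.045}
    - {"rx":0,"ry":0,"rz":0,"dx":0,"dy":0,"dz":0.01,"fingers":0.045}
    - {"rx":0,"ry":0,"rz":0,"dx":0,"dy":0,"dz":0.005,"fingers":0.045}
    - {"rx":0,"ry":0,"rz":0,"dx":0,"dy":0,"dz":0,"fingers":0.045}
    - {"rx":0,"ry":0,"rz":0,"dx":0,"dy":0,"dz":0,"fingers":0.045}

```text
time_s: 16.0
position: [0.6363, -0.0764, 0.0817]
tool_rot: [[0.894, 0.448, 0.002], [0.448, -0.894, -0.0], [0.001, 0.001, -1.0]]
ft_force: [0.3, 0.4, -0.3]
grip_width: 0.0449
gripper_force: 0.0
```

arm_command:
  deltas:
    - {"rx":0,"ry":0,"rz":0,"dx":0,"dy":0,"dz":0.002,"fingers":0.045}
    - {"rx":0,"ry":0,"rz":0,"dx":0,"dy":0,"dz":0,"fingers":0.035}
    - {"rx":0,"ry":0,"rz":0,"dx":0,"dy":0,"dz":0,"fingers":0.028}
    - {"rx":0,"ry":0,"rz":0,"dx":0,"dy":0,"dz":0,"fingers":0.02}
    - {"rx":0,"ry":0,"rz":0,"dx":0,"dy":0,"dz":0,"fingers":0.018}
    - {"rx":0,"ry":0,"rz":0,"dx":0,"dy":0,"dz":0,"fingers":0.018}
  squeeze: 25

```text
time_s: 16.6
position: [0.6361, -0.0762, 0.079]
tool_rot: [[0.894, 0.448, 0.001], [0.448, -0.894, -0.0], [0.0, 0.0, -1.0]]
ft_force: [-0.6, 0.9, 2.4]
grip_width: 0.0222
gripper_force: 24.5
```

arm_command:
  deltas:
    - {"rx":0,"ry":0,"rz":0,"dx":0,"dy":0,"dz":0,"fingers":0.04}
    - {"rx":0,"ry":0,"rz":0,"dx":0,"dy":0,"dz":0,"fingers":0.04}
    - {"rx":0,"ry":0,"rz":0,"dx":0,"dy":0,"dz":0.002,"fingers":0.04}
    - {"rx":0,"ry":0,"rz":0,"dx":0,"dy":0,"dz":0.002,"fingers":0.04}
    - {"rx":0,"ry":0,"rz":0,"dx":0,"dy":0,"dz":0,"fingers":0.04}

```text
time_s: 17.1
position: [0.6357, -0.0762, 0.0742]
tool_rot: [[0.894, 0.448, -0.001], [0.448, -0.894, 0.0], [-0.001, -0.001, -1.0]]
ft_force: [0.0, -0.1, 0.5]
grip_width: 0.0398
gripper_force: 0.0
```

arm_command:
  deltas:
    - {"rx":0,"ry":0,"rz":0,"dx":0,"dy":0,"dz":0,"fingers":0.03}
    - {"rx":0,"ry":0,"rz":0,"dx":0,"dy":0,"dz":0,"fingers":0.025}
    - {"rx":0,"ry":0,"rz":0,"dx":0,"dy":0,"dz":0,"fingers":0.015}
    - {"rx":0,"ry":0,"rz":0,"dx":0,"dy":0,"dz":0,"fingers":0.015}
    - {"rx":0,"ry":0,"rz":0,"dx":0,"dy":0,"dz":0,"fingers":0.015}
  squeeze: 40

```text
time_s: 17.6
position: [0.636, -0.0763, 0.0749]
tool_rot: [[0.894, 0.448, 0.0], [0.448, -0.894, -0.0], [0.0, 0.0, -1.0]]
ft_force: [-0.3, -0.4, 2.0]
grip_width: 0.0215
gripper_force: 39.1
```

arm_command:
  deltas:
    - {"rx":0,"ry":0,"rz":0,"dx":0,"dy":0,"dz":-0.005,"fingers":0.015}
    - {"rx":0,"ry":0,"rz":0,"dx":0,"dy":0,"dz":-0.015,"fingers":0.015}
    - {"rx":0,"ry":0,"rz":0,"dx":0,"dy":0,"dz":-0.035,"fingers":0.015}
    - {"rx":0,"ry":0,"rz":0,"dx":0,"dy":0,"dz":-0.035,"fingers":0.015}
    - {"rx":0,"ry":0,"rz":0,"dx":-0.01,"dy":-0.015,"dz":-0.01,"fingers":0.015}
    - {"rx":0,"ry":0,"rz":0,"dx":-0.024,"dy":-0.036,"dz":0,"fingers":0.015}
    - {"rx":0,"ry":0,"rz":0,"dx":-0.024,"dy":-0.036,"dz":0,"fingers":0.015}
    - {"rx":0,"ry":0,"rz":0,"dx":-0.024,"dy":-0.036,"dz":0,"fingers":0.015}
    - {"rx":0,"ry":0,"rz":0,"dx":-0.024,"dy":-0.036,"dz":0,"fingers":0.015}
    - {"rx":0,"ry":0,"rz":0,"dx":-0.024,"dy":-0.036,"dz":0,"fingers":0.015}
    - {"rx":0,"ry":0,"rz":0,"dx":-0.014,"dy":-0.022,"dz":0,"fingers":0.015}
    - {"rx":0,"ry":0,"rz":0,"dx":0,"dy":0,"dz":0,"fingers":0.015}

```text
time_s: 18.8
position: [0.4074, 0.0546, 0.1752]
tool_rot: [[0.893, 0.45, -0.0], [0.45, -0.893, 0.0], [-0.0, -0.0, -1.0]]
ft_force: [0.4, -0.9, -1.5]
grip_width: 0.0224
gripper_force: 39.4
```

```bash
cat > jar.py <<'E'
import sys
from h import *
np.set_printoptions(precision=4,suppress=True)
col=sys.argv[1];c=[float(x) for x in sys.argv[2:4]]
w=dict(env.get_image("wrist"));s=env.observe();print(s["time_s"],s["position"],s["ft_force"],s["grip_width"],"cam",w["eye"])
e0=np.array(w["eye"])
m=mask(w,col);u=proj(w,[*c,.06]).astype(int);print("guess px",u)
n,l,st,ce=cv2.connectedComponentsWithStats(m)
for i in range(1,n):
    if st[i,4]>150: print("blob",st[i],ce[i])
for b in(-.01,0,.01):
    w["eye"]=e0+[0,0,b];r=fit(w,m,[(.046,.03),(.046,.05),(.03,.004),(.0355,.08)],c);print(b,r,"tool",T([*r[0],0])[:2])
cv2.imwrite(f"pics/j_{col}.png",w["color"])
E
python3 jar.py yellow .469 .083
```

```text
18.85 [0.4093 0.0537 0.1754] [ 1.4071 -0.7787 -0.7765] 0.02194061334370662 cam [0.4664 0.0842 0.3446]
guess px [322 122]
blob [ 278   75   90   92 6523] [322.1294 120.7532]
blob [ 261  179  120  114 8564] [320.4873 228.9967]
-0.01 (array([0.4684, 0.0824]), 6601.0, 7633.809667253518) tool [0.0655 0.0009]
0 (array([0.4686, 0.0823]), 6601.0, 7125.781141689047) tool [0.0657 0.001 ]
0.01 (array([0.4687, 0.0823]), 6601.0, 6666.790394181851) tool [0.0658 0.001 ]
```

Run:
```python
from h import *
np.set_printoptions(precision=4,suppress=True)
w=env.get_image("wrist");p=np.array(env.observe()["position"]);m=mask(w,"yellow");m[:178]=0;l=np.ones(0)
n,l,st,ce=cv2.connectedComponentsWithStats(m);k=1+np.argmax(st[1:,4]);cs,_=cv2.findContours((l==k).astype(np.uint8),0,cv2.CHAIN_APPROX_NONE)
pts=cs[0][:,0].astype(float);ys=pts[:,1];pts=pts[ys<238]   # flange front arc
print(st[k],len(pts))
R=np.array(env.observe()["tool_rot"])
def res(v):
    q=np.array([R.T@(at(w,u,p[2]+v[2])-p) for u in pts]);return np.hypot(q[:,0]-v[0],q[:,1]-v[1])-.0365
for h0 in(.005,.016):
    s=least_squares(res,[0,0,h0],loss="soft_l1",f_scale=.001);print("lid in tool x,y, flange-top above TCP",s.x,np.abs(s.fun).mean())
for h in(.005,.01,.016):
    s=least_squares(lambda v:res([*v,h]),[0,0],loss="soft_l1",f_scale=.001);print(h,s.x,np.abs(s.fun).mean())
```

```text
[ 261  179  120  114 8555] 196
lid in tool x,y, flange-top above TCP [-0.0018 -0.0008  0.0019] 0.0027782214787072327
lid in tool x,y, flange-top above TCP [-0.0018 -0.0008  0.0019] 0.0027782215731964365
0.005 [-0.0014 -0.0008] 0.0028102148875965315
0.01 [-0.0008 -0.0008] 0.0031375541233404232
0.016 [ 0.     -0.0009] 0.0035161700107978313
```

The lid is centred in the hand within 1–2 mm. Moving over the yellow jar and descending to just above contact.

arm_command:
  deltas:
    - {"rx":0,"ry":0,"rz":0,"dx":0.033,"dy":0.001,"dz":0,"fingers":0.015}
    - {"rx":0,"ry":0,"rz":0,"dx":0.0337,"dy":0.0008,"dz":0.015,"fingers":0.015}
    - {"rx":0,"ry":0,"rz":0,"dx":0,"dy":0,"dz":0.03,"fingers":0.015}
    - {"rx":0,"ry":0,"rz":0,"dx":0,"dy":0,"dz":0.025,"fingers":0.015}
    - {"rx":0,"ry":0,"rz":0,"dx":0,"dy":0,"dz":0.012,"fingers":0.015}
    - {"rx":0,"ry":0,"rz":0,"dx":0,"dy":0,"dz":0.006,"fingers":0.015}
    - {"rx":0,"ry":0,"rz":0,"dx":0,"dy":0,"dz":0,"fingers":0.015}
    - {"rx":0,"ry":0,"rz":0,"dx":0,"dy":0,"dz":0,"fingers":0.015}

```text
time_s: 19.7
position: [0.4712, 0.0812, 0.0872]
tool_rot: [[0.894, 0.448, 0.001], [0.448, -0.894, -0.0], [0.001, 0.001, -1.0]]
ft_force: [-0.1, 1.0, -0.3]
grip_width: 0.0221
gripper_force: 39.4
```

arm_command:
  deltas:
    - {"rx":0,"ry":0,"rz":0,"dx":0,"dy":0,"dz":0.002,"fingers":0.015}
    - {"rx":0,"ry":0,"rz":0,"dx":0,"dy":0,"dz":0.002,"fingers":0.015}
    - {"rx":0,"ry":0,"rz":0,"dx":0,"dy":0,"dz":0,"fingers":0.015}

```text
time_s: 20.0
position: [0.4704, 0.0815, 0.0828]
tool_rot: [[0.894, 0.448, 0.0], [0.448, -0.894, -0.0], [0.0, 0.0, -1.0]]
ft_force: [0.1, -0.0, -1.1]
grip_width: 0.0223
gripper_force: 39.4
```

arm_command:
  deltas:
    - {"rx":0,"ry":0,"rz":0,"dx":0,"dy":0,"dz":0.001,"fingers":0.015}
    - {"rx":0,"ry":0,"rz":0,"dx":0,"dy":0,"dz":0.001,"fingers":0.015}
    - {"rx":0,"ry":0,"rz":0,"dx":0,"dy":0,"dz":0,"fingers":0.015}

```text
time_s: 20.3
position: [0.4703, 0.0815, 0.0806]
tool_rot: [[0.894, 0.448, -0.0], [0.448, -0.894, -0.0], [-0.0, -0.0, -1.0]]
ft_force: [0.4, -0.8, -1.1]
grip_width: 0.0219
gripper_force: 39.4
```

arm_command:
  deltas:
    - {"rx":0,"ry":0,"rz":0,"dx":0,"dy":0,"dz":0.0015,"fingers":0.015}
    - {"rx":0,"ry":0,"rz":0,"dx":0,"dy":0,"dz":0.0015,"fingers":0.015}
    - {"rx":0,"ry":0,"rz":0,"dx":0,"dy":0,"dz":0,"fingers":0.015}

```text
time_s: 20.6
position: [0.4702, 0.0815, 0.0775]
tool_rot: [[0.894, 0.448, -0.0], [0.448, -0.894, 0.0], [-0.0, -0.0, -1.0]]
ft_force: [0.1, -0.1, -1.2]
grip_width: 0.0217
gripper_force: 39.4
```

arm_command:
  deltas:
    - {"rx":0,"ry":0,"rz":0,"dx":0,"dy":0,"dz":0.001,"fingers":0.015}
    - {"rx":0,"ry":0,"rz":0,"dx":0,"dy":0,"dz":0,"fingers":0.015}

```text
time_s: 20.8
position: [0.4703, 0.0815, 0.0766]
tool_rot: [[0.894, 0.448, -0.0], [0.448, -0.894, 0.0], [-0.0, -0.0, -1.0]]
ft_force: [0.3, -0.1, -1.4]
grip_width: 0.0219
gripper_force: 39.4
```

arm_command:
  deltas:
    - {"rx":0,"ry":0,"rz":0,"dx":0,"dy":0,"dz":0.001,"fingers":0.015}
    - {"rx":0,"ry":0,"rz":0,"dx":0,"dy":0,"dz":0,"fingers":0.015}

```text
time_s: 21.0
position: [0.4703, 0.0815, 0.0756]
tool_rot: [[0.894, 0.448, -0.0], [0.448, -0.894, 0.0], [-0.0, -0.0, -1.0]]
ft_force: [-0.3, -0.1, -1.0]
grip_width: 0.0219
gripper_force: 39.4
```

arm_command:
  deltas:
    - {"rx":0,"ry":0,"rz":0,"dx":0,"dy":0,"dz":0.001,"fingers":0.015}
    - {"rx":0,"ry":0,"rz":0,"dx":0,"dy":0,"dz":0,"fingers":0.015}

```text
time_s: 21.2
position: [0.4705, 0.0815, 0.0749]
tool_rot: [[0.894, 0.448, 0.0], [0.448, -0.894, -0.0], [0.0, 0.0, -1.0]]
ft_force: [-0.8, 0.5, 0.3]
grip_width: 0.0221
gripper_force: 39.7
```

arm_command:
  deltas:
    - {"rx":0,"ry":0,"rz":0,"dx":0,"dy":0,"dz":0.001,"fingers":0.015}
    - {"rx":0,"ry":0,"rz":0,"dx":0,"dy":0,"dz":0,"fingers":0.015}

```text
time_s: 21.4
position: [0.4707, 0.0815, 0.0746]
tool_rot: [[0.894, 0.448, 0.001], [0.448, -0.894, -0.0], [0.001, 0.001, -1.0]]
ft_force: [-2.5, -0.4, 9.6]
grip_width: 0.0219
gripper_force: 40.4
```

arm_command:
  deltas:
    - {"rx":0,"ry":0,"rz":0,"dx":0,"dy":0,"dz":0.001,"fingers":0.015}
    - {"rx":0,"ry":0,"rz":0,"dx":0,"dy":0,"dz":0,"fingers":0.015}

```text
time_s: 21.6
position: [0.4708, 0.0815, 0.0743]
tool_rot: [[0.894, 0.448, 0.002], [0.448, -0.894, -0.0], [0.002, 0.001, -1.0]]
ft_force: [-4.9, 0.1, 18.3]
grip_width: 0.0219
gripper_force: 41.2
```

Seated at 0.0749, the same reported height as the grasp, so reported z is consistent between spots. I'll relax the press, release, and look over the green lid.

arm_command:
  deltas:
    - {"rx":0,"ry":0,"rz":0,"dx":0,"dy":0,"dz":-0.0015,"fingers":0.015}
    - {"rx":0,"ry":0,"rz":0,"dx":0,"dy":0,"dz":0,"fingers":0.03}
    - {"rx":0,"ry":0,"rz":0,"dx":0,"dy":0,"dz":0,"fingers":0.045}
    - {"rx":0,"ry":0,"rz":0,"dx":0,"dy":0,"dz":0,"fingers":0.045}
    - {"rx":0,"ry":0,"rz":0,"dx":0,"dy":0,"dz":-0.02,"fingers":0.045}
    - {"rx":0,"ry":0,"rz":0,"dx":0,"dy":0,"dz":-0.045,"fingers":0.045}
    - {"rx":0,"ry":0,"rz":0,"dx":0.02,"dy":0.008,"dz":-0.035,"fingers":0.045}
    - {"rx":0,"ry":0,"rz":0,"dx":0.035,"dy":0.014,"dz":-0.025,"fingers":0.045}
    - {"rx":0,"ry":0,"rz":0,"dx":0.035,"dy":0.014,"dz":0,"fingers":0.045}
    - {"rx":0,"ry":0,"rz":0,"dx":0,"dy":0,"dz":0,"fingers":0.045}
    - {"rx":0,"ry":0,"rz":0,"dx":0,"dy":0,"dz":0,"fingers":0.045}

```text
time_s: 22.7
position: [0.5667, 0.0897, 0.1982]
tool_rot: [[0.894, 0.448, -0.002], [0.448, -0.894, 0.0], [-0.002, -0.001, -1.0]]
ft_force: [0.1, -1.1, -0.2]
grip_width: 0.0446
gripper_force: 0.0
```

```bash
sed -i 's/^B=.012/B=.006/' look.py; python3 look.py green red .626 .120 gr9
python3 - <<'E'
from h import *
w=env.get_image("wrist");u=proj(w,[.626,.12,.086]).astype(int);h=cv2.cvtColor(w["color"],cv2.COLOR_BGR2HSV);print(u,h[u[1]-20:u[1]+40:12,u[0]-40:u[0]+41:16].tolist())
E
```

```text
22.75 [0.5662 0.0897 0.1985] cam [0.6262 0.1192 0.3735]
lid (array([0.6254, 0.1218]), 4473.0, 4706.536577094463)
jar (array([0.6249, 0.122 ]), 4473.0, 5901.461467469344)
tool delta [ 0.0675 -0.002   0.1346]
dish [(array([142., 206.]), 0.29, array([0.4242, 0.2871]))]
jar_yellow [(array([293., 245.]), 0.83, array([0.4645, 0.0808]))]
jar_green [(array([459., 187.]), 0.61, array([ 0.6366, -0.0803]))]
jar_red []
lid_red []
[319 124] [[[15, 17, 180], [65, 105, 109], [66, 110, 107], [65, 109, 105], [65, 110, 100], [23, 15, 134]], [[11, 120, 113], [66, 111, 108], [66, 113, 106], [65, 107, 95], [66, 111, 101], [8, 51, 110]], [[9, 125, 114], [66, 111, 106], [67, 115, 104], [65, 118, 95], [64, 81, 76], [9, 61, 101]], [[10, 37, 160], [66, 110, 104], [66, 112, 100], [65, 108, 92], [64, 112, 96], [26, 13, 133]], [[19, 15, 188], [58, 82, 96], [66, 108, 99], [65, 109, 98], [5, 114, 92], [23, 15, 133]]]
```

arm_command:
  deltas:
    - {"rx":0,"ry":0,"rz":0,"dx":0.0335,"dy":-0.001,"dz":0.015,"fingers":0.045}
    - {"rx":0,"ry":0,"rz":0,"dx":0.0335,"dy":-0.001,"dz":0.015,"fingers":0.045}
    - {"rx":0,"ry":0,"rz":0,"dx":0,"dy":0,"dz":0.03,"fingers":0.045}
    - {"rx":0,"ry":0,"rz":0,"dx":0,"dy":0,"dz":0.03,"fingers":0.045}
    - {"rx":0,"ry":0,"rz":0,"dx":0,"dy":0,"dz":0.02,"fingers":0.045}
    - {"rx":0,"ry":0,"rz":0,"dx":0,"dy":0,"dz":0.01,"fingers":0.045}
    - {"rx":0,"ry":0,"rz":0,"dx":0,"dy":0,"dz":0,"fingers":0.045}
    - {"rx":0,"ry":0,"rz":0,"dx":0,"dy":0,"dz":0,"fingers":0.045}

```text
time_s: 23.85
position: [0.6265, 0.1214, 0.0804]
tool_rot: [[0.894, 0.448, 0.002], [0.448, -0.894, 0.0], [0.002, 0.001, -1.0]]
ft_force: [0.3, -0.5, 1.0]
grip_width: 0.0451
gripper_force: 0.0
```

arm_command:
  deltas:
    - {"rx":0,"ry":0,"rz":0,"dx":0,"dy":0,"dz":0.004,"fingers":0.045}
    - {"rx":0,"ry":0,"rz":0,"dx":0,"dy":0,"dz":0.004,"fingers":0.045}
    - {"rx":0,"ry":0,"rz":0,"dx":0,"dy":0,"dz":0.002,"fingers":0.045}
    - {"rx":0,"ry":0,"rz":0,"dx":0,"dy":0,"dz":0,"fingers":0.045}

```text
time_s: 24.25
position: [0.6258, 0.1215, 0.069]
tool_rot: [[0.894, 0.448, -0.001], [0.448, -0.894, -0.0], [-0.0, -0.0, -1.0]]
ft_force: [0.7, -0.3, 0.3]
grip_width: 0.0454
gripper_force: 0.0
```

arm_command:
  deltas:
    - {"rx":0,"ry":0,"rz":0,"dx":0,"dy":0,"dz":0,"fingers":0.033}
    - {"rx":0,"ry":0,"rz":0,"dx":0,"dy":0,"dz":0,"fingers":0.027}
    - {"rx":0,"ry":0,"rz":0,"dx":0,"dy":0,"dz":0,"fingers":0.02}
    - {"rx":0,"ry":0,"rz":0,"dx":0,"dy":0,"dz":0,"fingers":0.015}
    - {"rx":0,"ry":0,"rz":0,"dx":0,"dy":0,"dz":0,"fingers":0.015}
  squeeze: 40

```text
time_s: 24.75
position: [0.6262, 0.1215, 0.0696]
tool_rot: [[0.894, 0.448, 0.001], [0.448, -0.894, 0.0], [0.001, 0.0, -1.0]]
ft_force: [1.0, 0.2, 2.7]
grip_width: 0.0221
gripper_force: 39.1
```

arm_command:
  deltas:
    - {"rx":0,"ry":0,"rz":0,"dx":0,"dy":0,"dz":-0.005,"fingers":0.015}
    - {"rx":0,"ry":0,"rz":0,"dx":0,"dy":0,"dz":-0.015,"fingers":0.015}
    - {"rx":0,"ry":0,"rz":0,"dx":0,"dy":0,"dz":-0.035,"fingers":0.015}
    - {"rx":0,"ry":0,"rz":0,"dx":0,"dy":0,"dz":-0.035,"fingers":0.015}
    - {"rx":0,"ry":0,"rz":0,"dx":-0.012,"dy":0.015,"dz":-0.012,"fingers":0.015}
    - {"rx":0,"ry":0,"rz":0,"dx":-0.025,"dy":0.031,"dz":0,"fingers":0.015}
    - {"rx":0,"ry":0,"rz":0,"dx":-0.025,"dy":0.031,"dz":0,"fingers":0.015}
    - {"rx":0,"ry":0,"rz":0,"dx":-0.025,"dy":0.031,"dz":0,"fingers":0.015}
    - {"rx":0,"ry":0,"rz":0,"dx":-0.025,"dy":0.031,"dz":0,"fingers":0.015}
    - {"rx":0,"ry":0,"rz":0,"dx":-0.025,"dy":0.031,"dz":0,"fingers":0.015}
    - {"rx":0,"ry":0,"rz":0,"dx":-0.01,"dy":0.0135,"dz":0,"fingers":0.015}
    - {"rx":0,"ry":0,"rz":0,"dx":0,"dy":0,"dz":0,"fingers":0.015}

```text
time_s: 25.95
position: [0.5764, -0.1103, 0.1712]
tool_rot: [[0.895, 0.446, -0.0], [0.446, -0.895, 0.0], [-0.0, -0.0, -1.0]]
ft_force: [0.7, 0.2, -0.6]
grip_width: 0.0224
gripper_force: 39.3
```

```bash
cat >> h.py <<'E'
def held(w,col,y0,hs=(.005,.012)):
    p=np.array(env.observe()["position"]);R=np.array(env.observe()["tool_rot"]);m=mask(w,col);m[:y0]=0
    n,l,st,ce=cv2.connectedComponentsWithStats(m);k=1+np.argmax(st[1:,4]);cs,_=cv2.findContours((l==k).astype(np.uint8),0,cv2.CHAIN_APPROX_NONE)
    pts=cs[0][:,0].astype(float);pts=pts[(pts[:,1]<238)&(pts[:,1]>y0+1)];print("held",st[k],len(pts))
    for h in hs:
        def res(v):
            q=np.array([R.T@(at(w,u,p[2]+h)-p) for u in pts]);return np.hypot(q[:,0]-v[0],q[:,1]-v[1])-.0365
        s=least_squares(res,[0,0],loss="soft_l1",f_scale=.001);print(h,s.x,np.abs(s.fun).mean())
E
sed -i 's/>90)&(h\[...,2\]>15)/>75)\&(h[...,2]>15)/' h.py
sed -i '$a held(w,sys.argv[4],int(sys.argv[5]))' jar.py; python3 jar.py green .636 -.078 green 172
```

```text
26.0 [ 0.5767 -0.1087  0.1712] [ 0.158   0.1224 -0.7032] 0.022492729058594656 cam [ 0.6357 -0.0809  0.3406]
guess px [317 123]
blob [ 271   74   85   92 4973] [315.079  121.5498]
blob [ 259  181  123  115 8537] [320.2275 231.4208]
-0.01 (array([ 0.6347, -0.0744]), 6084.0, 7886.3157287656795) tool [ 0.0672 -0.0047]
0 (array([ 0.6348, -0.0741]), 6084.0, 7354.285661207279) tool [ 0.0674 -0.0049]
0.01 (array([ 0.6348, -0.0738]), 6084.0, 6874.288142050849) tool [ 0.0676 -0.0052]
held [ 259  181  123  115 8537] 197
0.005 [-0.0042  0.0014] 0.003640668402991996
0.012 [-0.0032  0.0013] 0.0033155290285589822
```

arm_command:
  deltas:
    - {"rx":0,"ry":0,"rz":0,"dx":0.034,"dy":-0.002,"dz":0,"fingers":0.015}
    - {"rx":0,"ry":0,"rz":0,"dx":0.035,"dy":-0.002,"dz":0.015,"fingers":0.015}
    - {"rx":0,"ry":0,"rz":0,"dx":0,"dy":0,"dz":0.03,"fingers":0.015}
    - {"rx":0,"ry":0,"rz":0,"dx":0,"dy":0,"dz":0.025,"fingers":0.015}
    - {"rx":0,"ry":0,"rz":0,"dx":0,"dy":0,"dz":0.012,"fingers":0.015}
    - {"rx":0,"ry":0,"rz":0,"dx":0,"dy":0,"dz":0.005,"fingers":0.015}
    - {"rx":0,"ry":0,"rz":0,"dx":0,"dy":0,"dz":0,"fingers":0.015}
    - {"rx":0,"ry":0,"rz":0,"dx":0,"dy":0,"dz":0,"fingers":0.015}

```text
time_s: 26.8
position: [0.6373, -0.0739, 0.0856]
tool_rot: [[0.894, 0.448, 0.002], [0.448, -0.894, -0.001], [0.002, 0.001, -1.0]]
ft_force: [0.2, 0.4, -0.1]
grip_width: 0.0221
gripper_force: 39.4
```

arm_command:
  deltas:
    - {"rx":0,"ry":0,"rz":0,"dx":0,"dy":0,"dz":0.002,"fingers":0.015}
    - {"rx":0,"ry":0,"rz":0,"dx":0,"dy":0,"dz":0.002,"fingers":0.015}
    - {"rx":0,"ry":0,"rz":0,"dx":0,"dy":0,"dz":0,"fingers":0.015}

```text
time_s: 27.1
position: [0.6366, -0.074, 0.0803]
tool_rot: [[0.894, 0.448, 0.0], [0.448, -0.894, 0.0], [0.0, -0.0, -1.0]]
ft_force: [-0.6, 0.7, -0.5]
grip_width: 0.0222
gripper_force: 39.4
```

arm_command:
  deltas:
    - {"rx":0,"ry":0,"rz":0,"dx":0,"dy":0,"dz":0.001,"fingers":0.015}
    - {"rx":0,"ry":0,"rz":0,"dx":0,"dy":0,"dz":0.001,"fingers":0.015}
    - {"rx":0,"ry":0,"rz":0,"dx":0,"dy":0,"dz":0,"fingers":0.015}

```text
time_s: 27.4
position: [0.6366, -0.0739, 0.0781]
tool_rot: [[0.894, 0.448, -0.0], [0.448, -0.894, 0.0], [-0.0, -0.0, -1.0]]
ft_force: [0.3, 0.6, -2.0]
grip_width: 0.0224
gripper_force: 39.4
```

arm_command:
  deltas:
    - {"rx":0,"ry":0,"rz":0,"dx":0,"dy":0,"dz":0.001,"fingers":0.015}
    - {"rx":0,"ry":0,"rz":0,"dx":0,"dy":0,"dz":0.001,"fingers":0.015}
    - {"rx":0,"ry":0,"rz":0,"dx":0,"dy":0,"dz":0,"fingers":0.015}

```text
time_s: 27.7
position: [0.6366, -0.0739, 0.076]
tool_rot: [[0.894, 0.448, -0.0], [0.448, -0.894, 0.0], [-0.0, -0.0, -1.0]]
ft_force: [-0.2, 0.1, -0.6]
grip_width: 0.0223
gripper_force: 39.4
```

arm_command:
  deltas:
    - {"rx":0,"ry":0,"rz":0,"dx":0,"dy":0,"dz":0.0015,"fingers":0.015}
    - {"rx":0,"ry":0,"rz":0,"dx":0,"dy":0,"dz":0.0015,"fingers":0.015}
    - {"rx":0,"ry":0,"rz":0,"dx":0,"dy":0,"dz":0,"fingers":0.015}

```text
time_s: 28.0
position: [0.6365, -0.0739, 0.0729]
tool_rot: [[0.894, 0.448, -0.0], [0.448, -0.894, 0.0], [-0.0, -0.0, -1.0]]
ft_force: [-0.1, -0.4, -1.8]
grip_width: 0.0226
gripper_force: 39.4
```

arm_command:
  deltas:
    - {"rx":0,"ry":0,"rz":0,"dx":0,"dy":0,"dz":0.001,"fingers":0.015}
    - {"rx":0,"ry":0,"rz":0,"dx":0,"dy":0,"dz":0.001,"fingers":0.015}
    - {"rx":0,"ry":0,"rz":0,"dx":0,"dy":0,"dz":0,"fingers":0.015}

```text
time_s: 28.3
position: [0.6366, -0.0739, 0.071]
tool_rot: [[0.894, 0.448, -0.0], [0.448, -0.894, 0.0], [-0.0, -0.0, -1.0]]
ft_force: [0.6, -0.2, -0.9]
grip_width: 0.0222
gripper_force: 39.4
```

arm_command:
  deltas:
    - {"rx":0,"ry":0,"rz":0,"dx":0,"dy":0,"dz":0.001,"fingers":0.015}
    - {"rx":0,"ry":0,"rz":0,"dx":0,"dy":0,"dz":0,"fingers":0.015}

```text
time_s: 28.5
position: [0.6366, -0.0739, 0.0701]
tool_rot: [[0.894, 0.448, -0.0], [0.448, -0.894, 0.0], [-0.0, -0.0, -1.0]]
ft_force: [0.2, 0.8, -0.8]
grip_width: 0.0223
gripper_force: 39.4
```

arm_command:
  deltas:
    - {"rx":0,"ry":0,"rz":0,"dx":0,"dy":0,"dz":0.001,"fingers":0.015}
    - {"rx":0,"ry":0,"rz":0,"dx":0,"dy":0,"dz":0,"fingers":0.015}

```text
time_s: 28.7
position: [0.6368, -0.074, 0.0696]
tool_rot: [[0.894, 0.448, 0.001], [0.448, -0.894, -0.0], [0.0, 0.0, -1.0]]
ft_force: [-0.2, 0.8, 2.1]
grip_width: 0.0224
gripper_force: 39.7
```

arm_command:
  deltas:
    - {"rx":0,"ry":0,"rz":0,"dx":0,"dy":0,"dz":0.0005,"fingers":0.015}
    - {"rx":0,"ry":0,"rz":0,"dx":0,"dy":0,"dz":0,"fingers":0.015}

```text
time_s: 28.9
position: [0.6369, -0.074, 0.0695]
tool_rot: [[0.894, 0.448, 0.001], [0.448, -0.894, -0.0], [0.001, 0.001, -1.0]]
ft_force: [-2.3, 0.5, 4.8]
grip_width: 0.022
gripper_force: 40.0
```

Seated at the matching height. Release, and return to the dish for the red lid.

arm_command:
  deltas:
    - {"rx":0,"ry":0,"rz":0,"dx":0,"dy":0,"dz":-0.0005,"fingers":0.025}
    - {"rx":0,"ry":0,"rz":0,"dx":0,"dy":0,"dz":0,"fingers":0.045}
    - {"rx":0,"ry":0,"rz":0,"dx":0,"dy":0,"dz":0,"fingers":0.045}
    - {"rx":0,"ry":0,"rz":0,"dx":0,"dy":0,"dz":-0.02,"fingers":0.045}
    - {"rx":0,"ry":0,"rz":0,"dx":0,"dy":0,"dz":-0.04,"fingers":0.045}
    - {"rx":0,"ry":0,"rz":0,"dx":0,"dy":0,"dz":-0.04,"fingers":0.045}
    - {"rx":0,"ry":0,"rz":0,"dx":-0.03,"dy":-0.009,"dz":0,"fingers":0.045}
    - {"rx":0,"ry":0,"rz":0,"dx":-0.04,"dy":-0.012,"dz":0,"fingers":0.045}
    - {"rx":0,"ry":0,"rz":0,"dx":-0.04,"dy":-0.012,"dz":0,"fingers":0.045}
    - {"rx":0,"ry":0,"rz":0,"dx":-0.04,"dy":-0.012,"dz":0,"fingers":0.045}
    - {"rx":0,"ry":0,"rz":0,"dx":-0.01,"dy":-0.003,"dz":0,"fingers":0.045}
    - {"rx":0,"ry":0,"rz":0,"dx":0,"dy":0,"dz":0,"fingers":0.045}

```text
time_s: 30.1
position: [0.4715, -0.103, 0.1697]
tool_rot: [[0.894, 0.447, 0.001], [0.447, -0.894, -0.0], [0.0, 0.001, -1.0]]
ft_force: [1.2, -0.1, 0.1]
grip_width: 0.0452
gripper_force: 0.0
```

Run:
```python
from h import *
np.set_printoptions(precision=4,suppress=True)
w=env.get_image("wrist");S=env.get_image("scene");s=env.observe();print(s["time_s"],s["position"],T([.4717,-.1031,.0012]))
u=proj(S,[.55,0,.05]).astype(int);b=cv2.resize(S["color"][u[1]-65:u[1]+75,u[0]-75:u[0]+75],None,fx=3,fy=3,interpolation=2)
a=cv2.resize(w["color"],(380,238));c=np.zeros((420,830,3),np.uint8);c[:,:450]=b;c[:238,450:]=a;cv2.imwrite("pics/g10.png",c[:,:800])
```

```text
30.2 [ 0.4732 -0.103   0.1694] [-0.0016 -0.0007  0.1682]
```

View pics/g10.png

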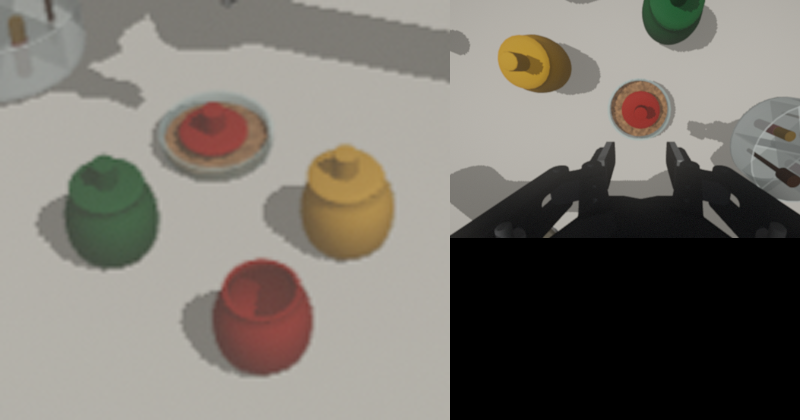

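The green lid is on the green jar (110,185), the yellow lid on the yellow jar (345,175), both flat and seated. The red lid is centred in the dish (212,128), and the red jar is open (262,300). Now grasping the red lid.

arm_command:
  deltas:
    - {"rx":0,"ry":0,"rz":0,"dx":0,"dy":0,"dz":0.04,"fingers":0.045}
    - {"rx":0,"ry":0,"rz":0,"dx":0,"dy":0,"dz":0.045,"fingers":0.045}
    - {"rx":0,"ry":0,"rz":0,"dx":0,"dy":0,"dz":0.035,"fingers":0.045}
    - {"rx":0,"ry":0,"rz":0,"dx":0,"dy":0,"dz":0.025,"fingers":0.045}
    - {"rx":0,"ry":0,"rz":0,"dx":0,"dy":0,"dz":0.012,"fingers":0.045}
    - {"rx":0,"ry":0,"rz":0,"dx":0,"dy":0,"dz":0.005,"fingers":0.045}
    - {"rx":0,"ry":0,"rz":0,"dx":0,"dy":0,"dz":0,"fingers":0.045}
    - {"rx":0,"ry":0,"rz":0,"dx":0,"dy":0,"dz":0,"fingers":0.045}

```text
time_s: 31.0
position: [0.473, -0.1029, 0.0077]
tool_rot: [[0.894, 0.449, 0.001], [0.449, -0.894, -0.001], [0.001, 0.001, -1.0]]
ft_force: [0.5, -1.1, 0.5]
grip_width: 0.0446
gripper_force: 0.0
```

arm_command:
  deltas:
    - {"rx":0,"ry":0,"rz":0,"dx":0,"dy":0,"dz":0.001,"fingers":0.033}
    - {"rx":0,"ry":0,"rz":0,"dx":0,"dy":0,"dz":0,"fingers":0.027}
    - {"rx":0,"ry":0,"rz":0,"dx":0,"dy":0,"dz":0,"fingers":0.02}
    - {"rx":0,"ry":0,"rz":0,"dx":0,"dy":0,"dz":0,"fingers":0.015}
    - {"rx":0,"ry":0,"rz":0,"dx":0,"dy":0,"dz":0,"fingers":0.015}
  squeeze: 40

```text
time_s: 31.5
position: [0.4724, -0.1028, 0.0069]
tool_rot: [[0.894, 0.448, 0.001], [0.448, -0.894, -0.0], [0.001, 0.001, -1.0]]
ft_force: [-1.2, 1.2, 6.1]
grip_width: 0.0223
gripper_force: 39.0
```

arm_command:
  deltas:
    - {"rx":0,"ry":0,"rz":0,"dx":0,"dy":0,"dz":-0.005,"fingers":0.015}
    - {"rx":0,"ry":0,"rz":0,"dx":0,"dy":0,"dz":-0.02,"fingers":0.015}
    - {"rx":0,"ry":0,"rz":0,"dx":0,"dy":0,"dz":-0.045,"fingers":0.015}
    - {"rx":0,"ry":0,"rz":0,"dx":0,"dy":0,"dz":-0.045,"fingers":0.015}
    - {"rx":0,"ry":0,"rz":0,"dx":0,"dy":0,"dz":-0.04,"fingers":0.015}
    - {"rx":0,"ry":0,"rz":0,"dx":0.02,"dy":-0.0155,"dz":-0.01,"fingers":0.015}
    - {"rx":0,"ry":0,"rz":0,"dx":0.033,"dy":-0.0255,"dz":0,"fingers":0.015}
    - {"rx":0,"ry":0,"rz":0,"dx":0.034,"dy":-0.026,"dz":0,"fingers":0.015}
    - {"rx":0,"ry":0,"rz":0,"dx":0.034,"dy":-0.026,"dz":0,"fingers":0.015}
    - {"rx":0,"ry":0,"rz":0,"dx":0.033,"dy":-0.0255,"dz":0,"fingers":0.015}
    - {"rx":0,"ry":0,"rz":0,"dx":0.017,"dy":-0.013,"dz":0,"fingers":0.015}
    - {"rx":0,"ry":0,"rz":0,"dx":0,"dy":0,"dz":0,"fingers":0.015}

```text
time_s: 32.7
position: [0.5664, 0.0938, 0.171]
tool_rot: [[0.892, 0.451, -0.0], [0.451, -0.892, 0.0], [-0.0, -0.001, -1.0]]
ft_force: [-0.0, -0.5, -1.3]
grip_width: 0.0222
gripper_force: 39.3
```

```bash
python3 jar.py red .625 .122 red 173
```

```text
32.75 [0.5659 0.0923 0.171 ] [-0.5699 -0.2998 -0.3422] 0.022331442502289 cam [0.6254 0.1234 0.3404]
guess px [321 126]
blob [ 277   79   90   93 6629] [321.5533 124.8599]
blob [ 259  181  124  117 8967] [320.3733 233.2495]
-0.01 (array([0.6237, 0.1204]), 6696.0, 7781.551230747835) tool [0.0644 0.001 ]
0 (array([0.6238, 0.1204]), 6696.0, 7256.274218059843) tool [0.0644 0.001 ]
0.01 (array([0.6239, 0.1204]), 6696.0, 6782.400326302159) tool [0.0645 0.0011]
held [ 259  181  124  117 8967] 190
0.005 [-0.0025 -0.0009] 0.0031909160652871297
0.012 [-0.0014 -0.0009] 0.002830375067184559
```

arm_command:
  deltas:
    - {"rx":0,"ry":0,"rz":0,"dx":0.033,"dy":0.0008,"dz":0,"fingers":0.015}
    - {"rx":0,"ry":0,"rz":0,"dx":0.033,"dy":0.0007,"dz":0.015,"fingers":0.015}
    - {"rx":0,"ry":0,"rz":0,"dx":0,"dy":0,"dz":0.03,"fingers":0.015}
    - {"rx":0,"ry":0,"rz":0,"dx":0,"dy":0,"dz":0.025,"fingers":0.015}
    - {"rx":0,"ry":0,"rz":0,"dx":0,"dy":0,"dz":0.012,"fingers":0.015}
    - {"rx":0,"ry":0,"rz":0,"dx":0,"dy":0,"dz":0.005,"fingers":0.015}
    - {"rx":0,"ry":0,"rz":0,"dx":0,"dy":0,"dz":0,"fingers":0.015}
    - {"rx":0,"ry":0,"rz":0,"dx":0,"dy":0,"dz":0,"fingers":0.015}

```text
time_s: 33.55
position: [0.6263, 0.1194, 0.0857]
tool_rot: [[0.894, 0.448, 0.002], [0.448, -0.894, -0.0], [0.002, 0.001, -1.0]]
ft_force: [0.3, 0.1, -0.7]
grip_width: 0.022
gripper_force: 39.3
```

arm_command:
  deltas:
    - {"rx":0,"ry":0,"rz":0,"dx":0,"dy":0,"dz":0.002,"fingers":0.015}
    - {"rx":0,"ry":0,"rz":0,"dx":0,"dy":0,"dz":0.002,"fingers":0.015}
    - {"rx":0,"ry":0,"rz":0,"dx":0,"dy":0,"dz":0,"fingers":0.015}

```text
time_s: 33.85
position: [0.6256, 0.1197, 0.0802]
tool_rot: [[0.894, 0.448, -0.0], [0.448, -0.894, 0.0], [-0.0, -0.0, -1.0]]
ft_force: [-0.6, -0.0, -0.4]
grip_width: 0.0223
gripper_force: 39.3
```

arm_command:
  deltas:
    - {"rx":0,"ry":0,"rz":0,"dx":0,"dy":0,"dz":0.001,"fingers":0.015}
    - {"rx":0,"ry":0,"rz":0,"dx":0,"dy":0,"dz":0.001,"fingers":0.015}
    - {"rx":0,"ry":0,"rz":0,"dx":0,"dy":0,"dz":0,"fingers":0.015}

```text
time_s: 34.15
position: [0.6257, 0.1197, 0.0781]
tool_rot: [[0.894, 0.448, -0.0], [0.448, -0.894, 0.0], [-0.0, -0.0, -1.0]]
ft_force: [1.2, -0.3, -0.7]
grip_width: 0.0222
gripper_force: 39.3
```

arm_command:
  deltas:
    - {"rx":0,"ry":0,"rz":0,"dx":0,"dy":0,"dz":0.001,"fingers":0.015}
    - {"rx":0,"ry":0,"rz":0,"dx":0,"dy":0,"dz":0.001,"fingers":0.015}
    - {"rx":0,"ry":0,"rz":0,"dx":0,"dy":0,"dz":0,"fingers":0.015}

```text
time_s: 34.45
position: [0.6257, 0.1197, 0.076]
tool_rot: [[0.894, 0.448, -0.0], [0.448, -0.894, 0.0], [-0.0, -0.0, -1.0]]
ft_force: [-0.5, -0.7, -0.6]
grip_width: 0.0222
gripper_force: 39.3
```

arm_command:
  deltas:
    - {"rx":0,"ry":0,"rz":0,"dx":0,"dy":0,"dz":0.0015,"fingers":0.015}
    - {"rx":0,"ry":0,"rz":0,"dx":0,"dy":0,"dz":0.0015,"fingers":0.015}
    - {"rx":0,"ry":0,"rz":0,"dx":0,"dy":0,"dz":0,"fingers":0.015}

```text
time_s: 34.75
position: [0.6256, 0.1197, 0.0729]
tool_rot: [[0.894, 0.448, -0.001], [0.448, -0.894, 0.0], [-0.0, -0.0, -1.0]]
ft_force: [-0.9, -0.2, -0.3]
grip_width: 0.0222
gripper_force: 39.3
```

arm_command:
  deltas:
    - {"rx":0,"ry":0,"rz":0,"dx":0,"dy":0,"dz":0.001,"fingers":0.015}
    - {"rx":0,"ry":0,"rz":0,"dx":0,"dy":0,"dz":0.001,"fingers":0.015}
    - {"rx":0,"ry":0,"rz":0,"dx":0,"dy":0,"dz":0,"fingers":0.015}

```text
time_s: 35.05
position: [0.6257, 0.1197, 0.0711]
tool_rot: [[0.894, 0.448, -0.0], [0.448, -0.894, 0.0], [-0.0, -0.0, -1.0]]
ft_force: [-0.0, 0.3, -0.4]
grip_width: 0.0223
gripper_force: 39.3
```

arm_command:
  deltas:
    - {"rx":0,"ry":0,"rz":0,"dx":0,"dy":0,"dz":0.001,"fingers":0.015}
    - {"rx":0,"ry":0,"rz":0,"dx":0,"dy":0,"dz":0,"fingers":0.015}

```text
time_s: 35.25
position: [0.6257, 0.1197, 0.0701]
tool_rot: [[0.894, 0.448, -0.0], [0.448, -0.894, -0.0], [-0.0, -0.0, -1.0]]
ft_force: [-0.3, 0.2, -0.9]
grip_width: 0.022
gripper_force: 39.3
```

arm_command:
  deltas:
    - {"rx":0,"ry":0,"rz":0,"dx":0,"dy":0,"dz":0.001,"fingers":0.015}
    - {"rx":0,"ry":0,"rz":0,"dx":0,"dy":0,"dz":0,"fingers":0.015}

```text
time_s: 35.45
position: [0.6258, 0.1197, 0.0697]
tool_rot: [[0.894, 0.448, 0.001], [0.448, -0.894, 0.0], [0.001, 0.0, -1.0]]
ft_force: [-0.7, 0.1, 2.5]
grip_width: 0.0224
gripper_force: 39.7
```

arm_command:
  deltas:
    - {"rx":0,"ry":0,"rz":0,"dx":0,"dy":0,"dz":0.001,"fingers":0.015}
    - {"rx":0,"ry":0,"rz":0,"dx":0,"dy":0,"dz":0,"fingers":0.015}

```text
time_s: 35.65
position: [0.626, 0.1197, 0.0694]
tool_rot: [[0.894, 0.448, 0.001], [0.448, -0.894, -0.0], [0.001, 0.001, -1.0]]
ft_force: [-2.1, -0.8, 8.7]
grip_width: 0.0224
gripper_force: 40.3
```

Seated. I'll release, rise clear, back away, and check.

arm_command:
  deltas:
    - {"rx":0,"ry":0,"rz":0,"dx":0,"dy":0,"dz":-0.001,"fingers":0.02}
    - {"rx":0,"ry":0,"rz":0,"dx":0,"dy":0,"dz":0,"fingers":0.03}
    - {"rx":0,"ry":0,"rz":0,"dx":0,"dy":0,"dz":0,"fingers":0.045}
    - {"rx":0,"ry":0,"rz":0,"dx":0,"dy":0,"dz":0,"fingers":0.045}
    - {"rx":0,"ry":0,"rz":0,"dx":0,"dy":0,"dz":-0.02,"fingers":0.045}
    - {"rx":0,"ry":0,"rz":0,"dx":0,"dy":0,"dz":-0.045,"fingers":0.045}
    - {"rx":0,"ry":0,"rz":0,"dx":0,"dy":0,"dz":-0.045,"fingers":0.045}
    - {"rx":0,"ry":0,"rz":0,"dx":-0.02,"dy":0,"dz":-0.045,"fingers":0.045}
    - {"rx":0,"ry":0,"rz":0,"dx":-0.04,"dy":0,"dz":-0.02,"fingers":0.045}
    - {"rx":0,"ry":0,"rz":0,"dx":-0.04,"dy":0.0,"dz":0,"fingers":0.045}
    - {"rx":0,"ry":0,"rz":0,"dx":-0.04,"dy":0,"dz":0,"fingers":0.045}
    - {"rx":0,"ry":0,"rz":0,"dx":0,"dy":0,"dz":0,"fingers":0.045}

```text
time_s: 36.85
position: [0.4971, 0.0559, 0.2447]
tool_rot: [[0.895, 0.447, -0.001], [0.447, -0.895, -0.0], [-0.001, -0.0, -1.0]]
ft_force: [0.8, 0.9, 0.5]
grip_width: 0.0447
gripper_force: 0.0
```

Run:
```python
from h import *
w=env.get_image("wrist");S=env.get_image("scene")
u=proj(S,[.53,.1,.05]).astype(int);b=cv2.resize(S["color"][u[1]-90:u[1]+80,u[0]-90:u[0]+90],None,fx=2.5,fy=2.5,interpolation=2)
a=cv2.resize(w["color"],(350,219));c=np.zeros((425,800,3),np.uint8);c[:,:450]=b;c[:219,450:]=a;cv2.imwrite("pics/g11.png",c)
print(env.observe()["time_s"])
```

```text
36.95
```

View pics/g11.png

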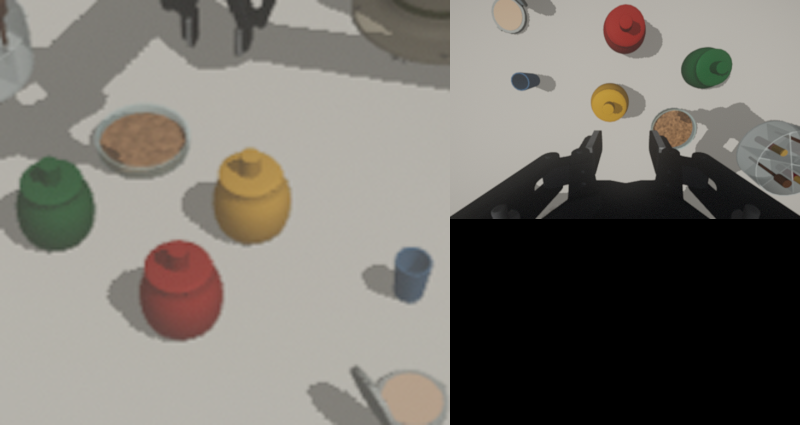

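All three lids sit level on their own jars: green (55,190), yellow (252,180), red (180,270). The dish is empty at (140,138) and the bystanders are undisturbed. Handing in.

```bash
python3 -c "
from rig import env
print(env.close_job())"
```

```text
the job is handed in; nothing more can be done
None
```

The job is handed in at about 37 s: each lid is seated level on its own-colour jar (red set aside in the dish on the way), the dish is empty, and the final pictures show the jars, dish, toothpick holder and compact mirror in place, with the carousel only partly in view.

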